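# Fetch the glass honing plate from its touch-latch box and fit it in the holder

## Robot

A 7-joint arm with a two-finger parallel gripper is mounted at the origin on the work surface; the furniture and walls round the work are solid. World frame = base frame: x ahead of the robot, y to its left, z up, the work surface at z = 0. Lengths are in m, angles in rad, forces in N, time in s.
With the tool pointing down it reaches from about 0.35 to 0.9 m from the base axis. Payload 7.2 kg.
Tool frame: the origin (TCP) lies between the finger pads; the fingertips stand 11 mm ahead of it and the grasp point (between the pads) lies 8 mm behind it; y points along the fingers, x is the direction in which the jaws open and shut, and the axes are right-handed (so a half turn about y gives the same grasp; the last joint's range is limited). The gripper opens to 85 mm and grips with 20 to 120 N. Pads are 22 mm wide; open, the fingers measure 114 mm over their backs; the gripper's body (76 mm by 85 mm) begins 54 mm behind the grasp point. The pads swing forward as they close: fully open they stand 13 mm farther back than shut.
Start: joints at [1.186, 0.411, -0.013, 1.596, 0.006, 1.134, -0.082], TCP at [0.195, -0.594, 0.242] pointing down, gripper open.
Joint ranges: [-2.95, 2.95], [-0.29, 1.99], [-1.47, 1.44], [0.14, 2.54], [-1.03, 4.17], [0.13, 1.85], [-2.86, 2.86]. Speed limits (rad/s): [2.39, 2.39, 3.01, 3.01, 3.14, 3.14, 3.14].

## Interface

Orientations are given as a rotation vector (axis times angle).
In Python, from plant import arm gives the robot as it stands. The module is installed in compiled form; this text tells all that it offers.
- The arm moves only by the shell command python3 -m jog 'ROWS' [FORCE]. ROWS is a JSON object of lists of equal length, an entry for each row: "angular": the turn, a rotation vector about the world's x, y, z in rad, a list of three; "offset": the shift along the world's x, y, z in mm, a list of three; "gripper": the closure, from -1 (fully open) to 1 (shut). In form: {"angular": [[wx, wy, wz], ...], "offset": [[dx, dy, dz], ...], "gripper": [gripper, ...]}. A call has 1 to 20 rows; each row is the pose to reach, as a shift and turn from the pose commanded when the call began; what a row does not reach only later rows make up. A row lasts 1/12 s, in which the tool goes at most 41.7 mm and 7.16 degrees, less where a joint would pass 70% of its speed; a pose out of reach is approached as far as the arm can. A call with a gripper value outside its range is refused whole. The fingers move at their own pace and stop on an object; FORCE is the grip in N (left out, the last holds). Time passes only in rows, so rows that repeat a pose let the fingers close. It gives the time, the measured TCP pose, the force and the opening at its end, in the units of the state.
- arm.state(): the state, without advancing time (a new reading comes with each control period).
- arm.snapshot(name): name is "side" or "top" or "wrist"; returns a dict with "pixels" (420x560x3 uint8, red, green, blue), "fx", "fy", "cx", "cy" (pixels), "R" (3x3) and "t" (3): a world point X has camera coordinates R X + t. Camera axes: x right, y down, z forward; pixel columns grow to the right and rows downward; lengths in m; the calibration is good to about 2 mm. A picture is of the moment at which its call begins. There is no depth.
- arm.close_job(): hands the job in, once; it reports no verdict.
The state is a dict: "time_s": time; "joint_positions": joint angles; "dq": joint speeds; "tau": joint torques, N m; "eef_pos": TCP position; "eef_rot": TCP orientation; "ft_force": force on the tool from outside, world axes, zero at the start; "wrist_torque": the same for the moment, N m; "width": finger opening in m.
Only numpy, scipy, OpenCV 4.12 (cv2) and the standard library are available. Lean on these libraries where they do the work, as an engineer would, in place of code of your own. Each camera call takes 0.05 s, during which the arm holds its last target.

## Task

Set up for sharpening: press the sloping lid of the plate box until its touch latch clicks, and keep a finger on the lid so that it eases up and open instead of flying up. Take out the thin glass honing plate (leave the thicker strop), lay it flat, film side up, on the rubber bed of the holder and push the sliding jaw up until the plate is held between the two jaws. Glass chips: grip it lightly, set it down and nudge it without a knock, and disturb nothing else on the bench.

Things in the scene. Friction and masses are not known exactly. Their poses are not given: they have to be found in the camera images.
- lid_hinge (a point): Hinge line of the plywood plate box (330 mm wide, fixed): middle of the hinge, 147 mm above the bench, along the top of the box's back. x points level from the box's front to its back, y along the hinge, z up. The closed lid slopes 26 degrees from here down towards the front (-x). The 12 mm walls end 7 mm below the shut lid.
- lid_press (a point): Place to press on the lid: on its outer face, 160 mm from the hinge line, 20 mm from its lower front edge, midway across. x points up the lid to the hinge, y along the hinge, z square out of the lid. The lid is a board 180 x 334 x 10 mm; the hinge line lies in the plane of its underside.
- box_lid (a joint): Angle of the lid: 0 shut, grows as it opens, stop at 2.13 (stands 6 degrees past upright, front edge 325 mm up, and stays). The touch latch clicks free when the press point is pushed in 5 mm (about 5 N; stop at 5.5 mm). Let up, a spring lifts the lid with 3.5 N at the front edge, fading to under 1 N when open; let go early it flies up at about 4 rad/s.
- glass_mid (a point): Centre of the glass honing plate, 140 x 55 x 10 mm, 0.16 to 0.26 kg, greenish, grey film on top. x across its width (up the slope), y along its length, z out of its film side. In the box, left or right of the strop, it lies 26 degrees sloped on a cork pad 38 mm wide, 12 mm over the floor, lower edge on two dowels 94 mm apart; 35 mm free past both long edges. Bears about 40 N from each finger.
- strop_mid (a point): Centre of the leather-faced wooden strop, 140 x 55 x 22 mm, which lies in the other half of the box just like the plate, about 154 mm centre to centre. It stays there. Same axes as the plate.
- holder_bed (a point): Holder (fixed): middle of where a held plate's underside lies, on the rubber bed, 30 mm above the bench. y points along the holder to the sliding jaw, x across, z up. The bed is 40 mm wide and 14 mm above the 90 x 285 mm base board. The fixed jaw's face is 70 mm away on the -y side, the sliding jaw's 120 mm minus its joint value on the +y side. Jaws rise 7 mm above the bed, rubber-faced.
- jaw (a joint): Travel of the sliding jaw towards the fixed one, m: 0 fully back, starts between 0 and 0.02, 0.050 when a plate is held between the jaws without play. It slides stiffly (about 2 N) and stays where it is left.
- jaw_tab (a point): Thumb tab of the sliding jaw: middle of its rear face (the side away from the plate), 52 mm above the bench. The tab is upright, 36 mm wide, 7 mm thick, its top 61 mm above the bench. Push it towards the fixed jaw. Axes as holder_bed. A low end bar, 30 mm high, stands 7 mm or more behind it.
- mallet: Bystander: beech mallet standing on its head (123 x 72 mm), 255 mm tall, right of the box. Origin under its middle.
- can: Bystander: tin can of dowels, 73 mm wide, 123 mm tall, in front of the box. Origin under its middle.
- sander: Bystander: cork sanding block, 63 x 111 x 36 mm, in front of the box on the left. Origin under its middle.

How it is judged:
By the outcome, as a careful person would: the job done as asked, in the order asked, and still so for the second after the job is handed in, with the robot touching nothing.
It also fails if it takes over 72 s, if anything falls off the work surface, if the arm or the gripper's body presses on something with over 40 N, if the wrist force passes 120 N, or if a joint passes its speed limit or range.

## Working session

There is one attempt and no reset: what is moved stays moved. The work goes in short steps, Python scripts to look and compute and a shell command to move; the robot and the scene stay as the last step left them, time stands still between calls to the robot, and variables do not carry over. Pictures are saved under pics/ and viewed, and the job is handed in when it is done.

```bash
mkdir -p pics; ls; cat > h.py <<'E'
import numpy as np, cv2
from plant import arm
from scipy.spatial.transform import Rotation as Ro
def snap(n,f):
    s=arm.snapshot(n); cv2.imwrite('pics/'+f+'.png',s['pixels'][:,:,::-1]); np.savez('pics/'+f,**s); return s
def load(f): return np.load('pics/'+f+'.npz')
def K(s): return np.array([[s['fx'],0,s['cx']],[0,s['fy'],s['cy']],[0,0,1.]])
def proj(s,X):
    X=np.atleast_2d(X); c=X@np.array(s['R']).T+np.array(s['t']); return np.c_[c[:,0]/c[:,2]*s['fx']+s['cx'],c[:,1]/c[:,2]*s['fy']+s['cy']]
def ray(s,u,v):
    d=np.array(s['R']).T@np.array([(u-s['cx'])/s['fx'],(v-s['cy'])/s['fy'],1]); o=-np.array(s['R']).T@np.array(s['t']); return o,d/np.linalg.norm(d)
def onz(s,u,v,z):
    o,d=ray(s,u,v); return o+d*(z-o[2])/d[2]
def crop(f,x0,y0,x1,y1,k,out):
    im=cv2.imread('pics/'+f+'.png')[y0:y1,x0:x1]; cv2.imwrite('pics/'+out+'.png',cv2.resize(im,None,fx=k,fy=k,interpolation=cv2.INTER_CUBIC))
E
python3 - <<'E'
from h import *
np.set_printoptions(precision=4,suppress=True)
print(arm.state())
for n in ['side','top','wrist']:
    s=snap(n,n+'0'); print(n,s['fx'],s['cx'],s['cy'],-np.array(s['R']).T@s['t'],np.array(s['R']).tolist())
E
```

```text
pics
{'time_s': 0.0, 'joint_positions': array([ 1.1858,  0.4119, -0.0127,  1.5971,  0.0056,  1.1343, -0.0822]), 'dq': array([-0.0013,  0.0001, -0.0021, -0.0001, -0.0002, -0.0022, -0.0024]), 'tau': array([  0.0001, -60.0635,   0.6821, -29.9409,   0.0137,   0.0107,
         0.0001]), 'eef_pos': array([ 0.1945, -0.5934,  0.2414]), 'eef_rot': array([-1.3417,  0.9737, -0.9715]), 'ft_force': array([ 0.597 ,  0.3175, -0.1952]), 'wrist_torque': array([-0.0119, -0.0239, -0.0904]), 'width': 0.08575522373797419}
side 407.47312130568514 282.8290051871029 211.4097618633701 [0.2308 0.8238 0.7108] [[-0.951491357913936, -0.3072079107868025, -0.016955688281576023], [-0.15192805088696643, 0.517047604468208, -0.8423655038446047], [0.26754824456307175, -0.7989274524408931, -0.5386398263844989]]
top 501.6371674495977 282.1267916691557 211.76026518463698 [ 0.4161 -0.0439  1.5153] [[-0.029620214929430275, -0.9995392508020874, -0.0066278935972166175], [-0.9962204528484394, 0.03006224047027706, -0.08149276669961455], [0.08165446830385296, 0.004189009896013904, -0.996651895097835]]
wrist 354.6370260161158 280.86756534862275 211.04431760512898 [ 0.2595 -0.5719  0.3737] [[0.3121292941748101, -0.9500389087115797, -0.0011728819410390444], [-0.9144892812705766, -0.30078379284445533, 0.270626060096455], [-0.2574580706817347, -0.08339773315994015, -0.9626838317664966]]
```

View pics/top0.png

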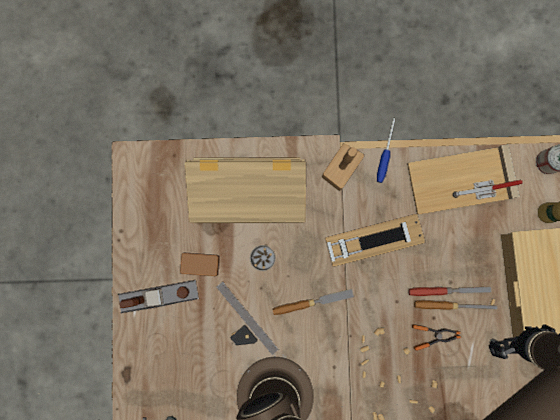

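View pics/side0.png

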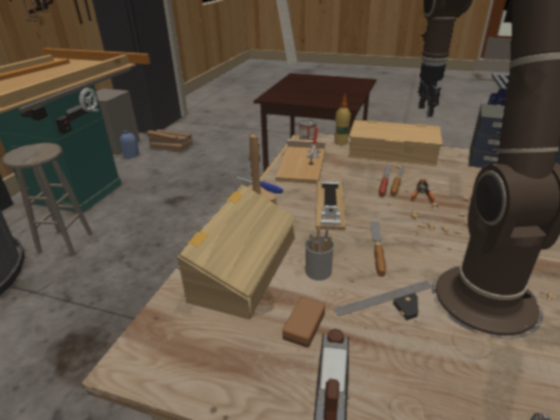

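View pics/wrist0.png

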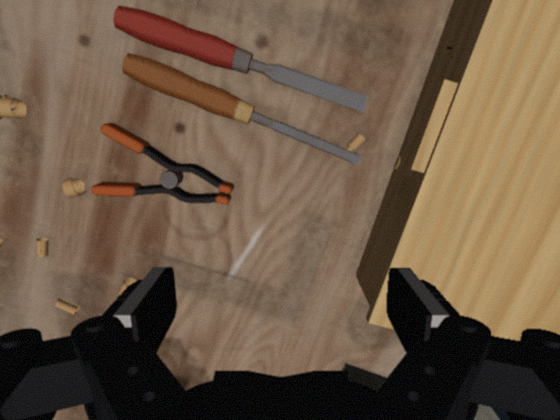

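```bash
python3 - <<'E'
from h import *
crop('top0',170,140,320,240,5,'c1'); crop('top0',315,205,435,275,6,'c2')
crop('side0',170,170,310,320,4,'c3'); crop('side0',300,165,360,235,8,'c4')
E
```

```text
(no output)
```

View pics/c1.png

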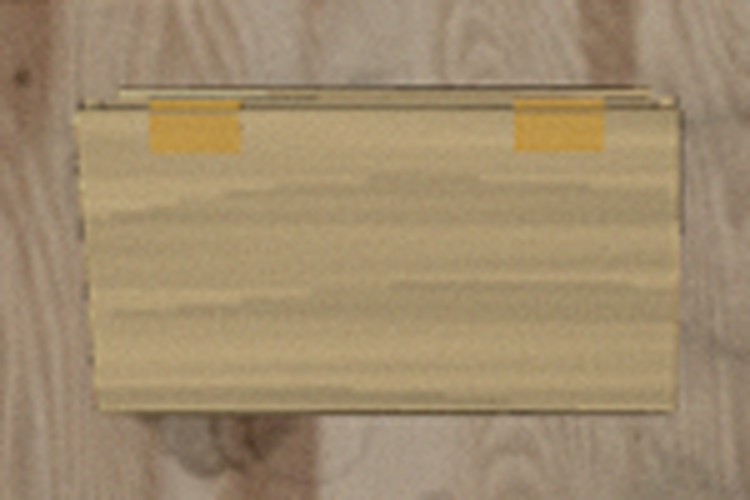

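View pics/c2.png

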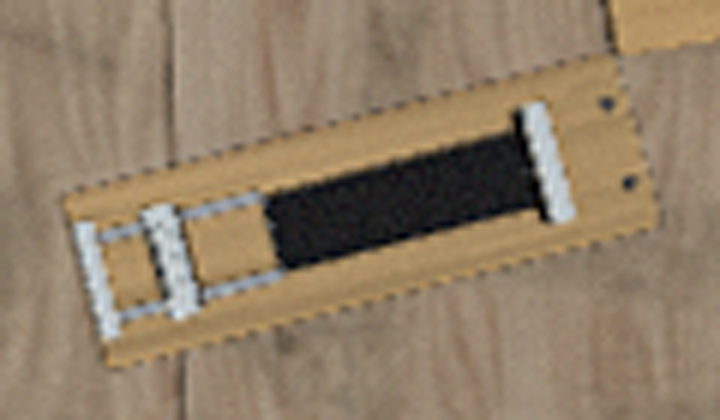

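View pics/c3.png

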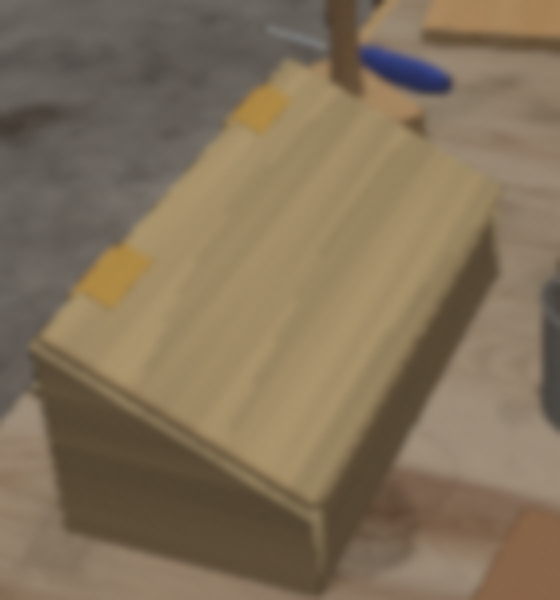

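View pics/c4.png

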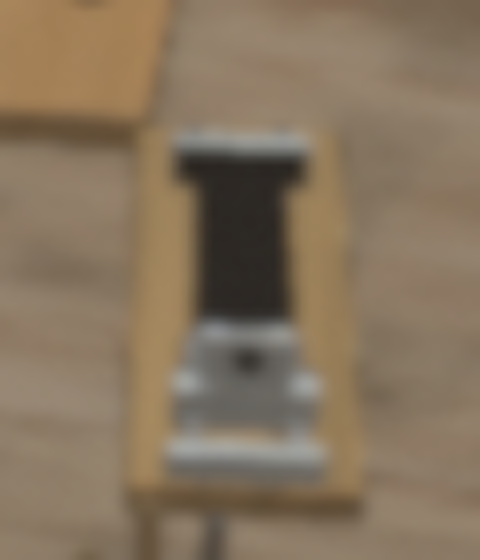

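```bash
cat > fitbox.py <<'E'
from h import *
from scipy.optimize import least_squares
c,sn=np.cos(np.radians(26)),np.sin(np.radians(26))
def lidpts():
    b=np.array([-sn*.01,c*.01]); f=b+.18*np.array([-c,-sn])
    return np.array([[p[0],y,p[1]+.147] for p in (f,b) for y in (.167,-.167)])
T=load('top0');S=load('side0')
tp=np.array([[189.6,221.6],[305.4,222],[185.4,162.4],[306,161.6]]);sp=np.array([[247.5,295],[295,215.7],[178.7,255],[242.5,185]])
def W(p,P):
    R=Ro.from_euler('z',p[2]).as_matrix(); return P@R.T+[p[0],p[1],0]
def res(p,which):
    P=W(p,lidpts()); r=[]
    if 't' in which: r.append((proj(T,P)-tp))
    if 's' in which: r.append((proj(S,P)-sp))
    return np.concatenate(r).ravel()
for w in ['t','s','ts']:
    q=least_squares(res,[.65,.15,0],args=(w,)); print(w,q.x,q.fun.round(1))
print('base corners',[onz(T,*u,.016).round(4).tolist() for u in [(325.5,237.5),(332.8,265.8),(417,214.5),(425,242.5)]])
E
python3 fitbox.py; python3 - <<'E'
from h import *
T=load('top0');
k=lambda a,b:(315+a/6,205+b/6)
for n,u,z in [('endbar back',(92,280),.03),('endbar front',(105,278),.03),('tab back',(160,262),.061),('tab front',(180,258),.061),('fixed white L',(540,165),.037),('white R',(562,160),.037),('rubber',(530,168),.037),('bed left',(275,230),.03)]: print(n,onz(T,*k(*u),z).round(4))
for n,u in [('can',(262,258)),('sander',(200,264)),('mallet',(343,166))]: print(n,onz(T,*u,.03).round(3))
E
```

```text
t [ 0.67285899  0.05764205 -0.02898812] [-0.2  0.7  0.2  0.2 -0.6 -0.7  0.5 -0.1]
s [ 0.67353172  0.0612863  -0.0278775 ] [ 0.8  1.5  0.6  0.8 -0.4 -1.5 -1.1 -1.4]
ts [ 0.67354703  0.05906407 -0.02901834] [-0.7  0.5 -0.3 -0.1 -1.1 -0.9 -0.  -0.4  1.1  0.8  0.9  0.4  0.  -2.2
 -0.8 -1.8]
base corners [[0.458, -0.1648, 0.016], [0.3734, -0.1833, 0.016], [0.5185, -0.4408, 0.016], [0.4343, -0.4603, 0.016]]
endbar back [ 0.4154 -0.1763  0.03  ]
endbar front [ 0.4162 -0.1828  0.03  ]
tab back [ 0.4231 -0.2066  0.061 ]
tab front [ 0.4247 -0.2163  0.061 ]
fixed white L [ 0.4651 -0.3973  0.037 ]
white R [ 0.4672 -0.4082  0.037 ]
rubber [ 0.4638 -0.3923  0.037 ]
bed left [ 0.4373 -0.2672  0.03  ]
can [0.403 0.026 0.03 ]
sander [0.391 0.209 0.03 ]
mallet [ 0.67  -0.224  0.03 ]
```

```bash
python3 - <<'E'
from h import *
np.set_printoptions(precision=4,suppress=True)
s=arm.state(); R=Ro.from_rotvec(s['eef_rot']).as_matrix(); print(R)
# target: x_tool along world x or so
W=load('wrist0'); c=-W['R'].T@W['t']; print('cam in tool',R.T@(c-s['eef_pos'])); print('cam axes in tool',(R.T@W['R'].T))
E
```

```text
[[ 0.3115 -0.0005  0.9502]
 [-0.9502  0.0011  0.3115]
 [-0.0012 -1.     -0.0001]]
cam in tool [-0.0005 -0.1321  0.0685]
cam axes in tool [[ 1.      0.0006  0.0002]
 [-0.     -0.2706  0.9627]
 [ 0.0007 -0.9627 -0.2706]]
```

```bash
python3 -m jog '{"angular":[[0,0,0.1],[0,0,0.2],[0,0,0.3],[0,0,0.4],[0,0,0.5],[0,0,0.6],[0,0,0.7],[0,0,0.8],[0,0,0.9],[0,0,1.0],[0,0,1.1],[0,0,1.18],[0,0,1.225],[0,0,1.225]],"offset":[[5,5,20],[20,20,40],[40,40,60],[60,65,60],[80,95,60],[105,125,60],[130,155,60],[155,185,60],[180,215,60],[205,245,60],[225,275,60],[240,298,60],[245,303,60],[245,303,60]],"gripper":[0,0.5,1,1,1,1,1,1,1,1,1,1,1,1]}' 40
python3 - <<'E'
from h import *
s=snap('wrist','w1'); print(arm.state()['eef_pos'],arm.state()['joint_positions'])
E
```

```text
time_s: 1.32
eef_pos: [0.4413, -0.2882, 0.3023]
eef_rot: [-1.57, 0.017, -0.018]
ft_force: [-0.3, -0.7, -0.6]
width: -0.0001
[ 0.44004237 -0.2901685   0.30214441] [ 0.83762163  0.22616153 -0.41337819  1.72777825  0.09646138  1.20797943
  0.37160789]
```

View pics/w1.png

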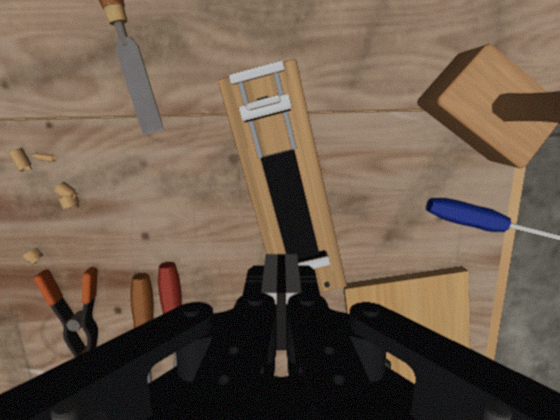

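```bash
python3 - <<'E'
from h import *
crop('w1',215,50,355,170,5,'c5'); crop('w1',255,180,355,290,5,'c6')
E
```

```text
(no output)
```

View pics/c5.png

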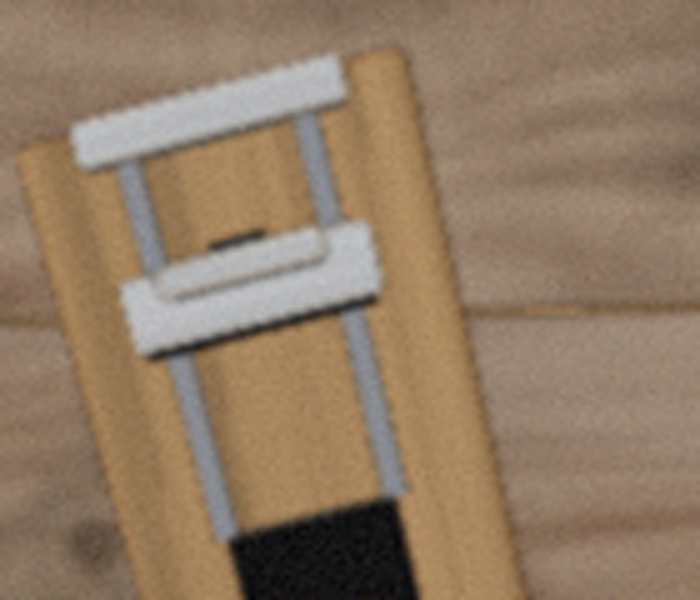

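View pics/c6.png

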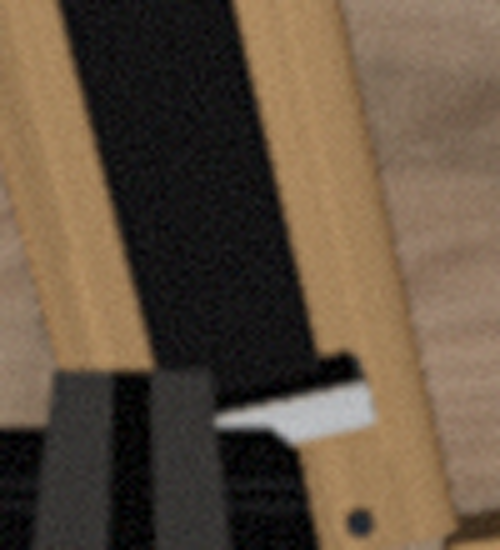

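```bash
python3 - <<'E'
from h import *
np.set_printoptions(precision=4,suppress=True)
w=load('w1'); a=lambda u,v:(215+u/5,50+v/5); b=lambda u,v:(255+u/5,180+v/5)
def P(n,f,u,z):
    p=onz(w,*f(*u),z); print(n,p); return p[:2]
bl=P('bedL',a,(233,540),.03);br=P('bedR',a,(400,497),.03)
el=P('',b,(155,370),.03);er=P('',b,(318,360),.03); e2=P('',b,(62,0),.03); e3=P('',b,(235,0),.03)
j1=P('slide',a,(150,358),.037); j2=P('',a,(378,298),.037)
f1=P('fix',b,(318,362),.037); f2=P('',b,(350,352),.037)
t1=P('tab rear',a,(158,272),.061);t2=P('',a,(322,232),.061)
c1=P('base',a,(20,150),.016);c2=P('',a,(408,48),.016);c3=P('',b,(455,525),.016)
for n,d in [('jaw',j2-j1),('baseend',c2-c1),('baseright',c2-c3),('bedleft',e2-el),('bedL',bl-el),('bedR',br-er),('tab',t2-t1)]: print(n,np.degrees(np.arctan2(d[1],d[0])),np.linalg.norm(d))
al=np.radians(12.4); ey=np.array([-np.sin(al),np.cos(al)]);ex=np.array([np.cos(al),np.sin(al)])
for n,p in [('bl',bl),('br',br),('el',el),('er',er),('j1',j1),('j2',j2),('f1',f1),('f2',f2),('t1',t1),('t2',t2),('c1',c1),('c2',c2),('c3',c3)]: print(n,p@ex,p@ey)
E
```

```text
bedL [ 0.4197 -0.2696  0.03  ]
bedR [ 0.4577 -0.2607  0.03  ]
 [ 0.4454 -0.3875  0.03  ]
 [ 0.4853 -0.3857  0.03  ]
 [ 0.4255 -0.2951  0.03  ]
 [ 0.4655 -0.2959  0.03  ]
slide [ 0.4034 -0.2289  0.037 ]
 [ 0.4532 -0.2174  0.037 ]
fix [ 0.4846 -0.3833  0.037 ]
 [ 0.4922 -0.3809  0.037 ]
tab rear [ 0.4082 -0.2116  0.061 ]
 [ 0.4415 -0.2046  0.061 ]
base [ 0.3747 -0.184   0.016 ]
 [ 0.461  -0.1648  0.016 ]
 [ 0.5228 -0.4383  0.016 ]
jaw 13.000192051888007 0.05105267137790448
baseend 12.517756422839636 0.0884693889806872
baseright 102.71686929543816 0.28035428050210964
bedleft 102.14976122334718 0.09452483832878261
bedL 102.29172375851111 0.12065519586797278
bedR 102.4353830998037 0.12798315650864026
tab 11.84822874494701 0.033979637533300536
bl 0.35198791111550526 -0.3534257708175553
br 0.39107251724213027 -0.35293568691765004
el 0.3517598998473133 -0.4740807512402484
er 0.3911515534390472 -0.48091881902182493
j1 0.3448748015604846 -0.3102127217432662
j2 0.3959246718957503 -0.30967793807404703
f1 0.3909418385645411 -0.4784569981941369
f2 0.39894949490130166 -0.47774373666149744
t1 0.3532903535240053 -0.2942968849632238
t2 0.3872684154126942 -0.2946241114641627
c1 0.32642110509097555 -0.260184011501908
c2 0.4148903072243642 -0.26000218604230957
c3 0.41644077413911385 -0.5403521791726855
```

```bash
python3 -m jog '{"angular":[[0,0,0],[0,0,0],[0,0,0],[0,0,0],[0,0,0],[0,0,0],[0,0,0],[0,0,0],[0,0,0],[0,0,0],[0,0,0],[0,0,0],[0,0,0],[0,0,0],[0,0,0],[0,0,0]],"offset":[[4,20,0],[12,55,0],[20,95,0],[28,135,0],[36,175,0],[44,215,-10],[52,255,-30],[60,290,-60],[66,320,-90],[70,343,-120],[71,353,-145],[71,353,-165],[71,353,-176],[71,353,-176],[71,353,-176],[71,353,-176]],"gripper":[1,1,1,1,1,1,1,1,1,1,1,1,1,1,1,1]}'
python3 - <<'E'
from h import *
s=snap('wrist','w2');s=snap('side','s2'); st=arm.state();print(st['eef_pos'],st['eef_rot'],st['joint_positions'],st['ft_force'])
E
```

```text
time_s: 2.7
eef_pos: [0.5117, 0.0609, 0.1276]
eef_rot: [-1.571, 0.023, -0.026]
ft_force: [-1.2, 0.6, 0.0]
width: 0.0002
[0.51173949 0.06133756 0.12780091] [-1.57084251  0.02217052 -0.02635153] [ 0.25050544  0.4259601  -0.58326938  1.95266872  0.30947832  0.84855139
 -0.5291877 ] [-0.60744707 -0.19233887  0.43192902]
```

View pics/w2.png

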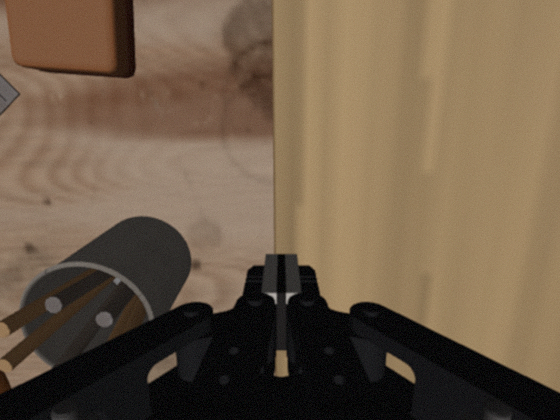

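View pics/s2.png

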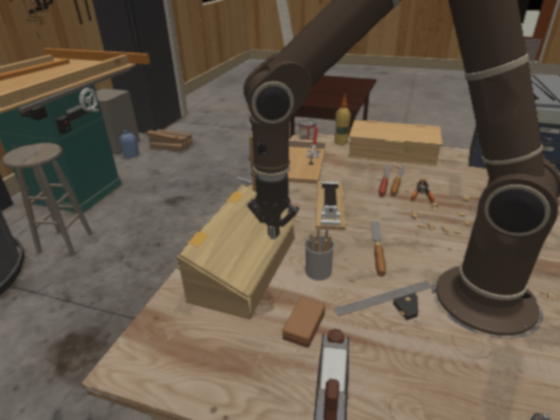

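```bash
python3 -m jog '{"angular":[[0,0,0],[0,0,0],[0,0,0],[0,0,0],[0,0,0],[0,0,0],[0,0,0],[0,0,0]],"offset":[[4,1,-5],[8,2,-12],[8,2,-18],[8,2,-22],[8,2,-24],[8,2,-25],[8,2,-26],[8,2,-27]],"gripper":[1,1,1,1,1,1,1,1]}'
```

```text
time_s: 3.47
eef_pos: [0.5187, 0.0642, 0.0993]
eef_rot: [-1.571, 0.023, -0.023]
ft_force: [0.2, 0.7, -0.2]
width: 0.0002
```

```bash
python3 -m jog '{"angular":[[0,0,0],[0,0,0],[0,0,0],[0,0,0]],"offset":[[0,0,-1],[0,0,-2],[0,0,-3],[0,0,-3]],"gripper":[1,1,1,1]}';  python3 -m jog '{"angular":[[0,0,0],[0,0,0],[0,0,0],[0,0,0]],"offset":[[0,0,-1],[0,0,-2],[0,0,-2],[0,0,-2]],"gripper":[1,1,1,1]}'
```

```text
time_s: 3.8
eef_pos: [0.5191, 0.0641, 0.0966]
eef_rot: [-1.571, 0.022, -0.024]
ft_force: [0.9, -0.6, 3.2]
width: 0.0001
time_s: 4.13
eef_pos: [0.5189, 0.0642, 0.0944]
eef_rot: [-1.571, 0.022, -0.023]
ft_force: [1.3, -0.2, 4.1]
width: -0.0005
```

```bash
python3 -m jog '{"angular":[[0,0,0],[0,0,0],[0,0,0]],"offset":[[0.5,0,-1],[0.5,0,-1.5],[0.5,0,-1.5]],"gripper":[1,1,1]}';  python3 -m jog '{"angular":[[0,0,0],[0,0,0],[0,0,0]],"offset":[[0,0,-0.7],[0.3,0,-1],[0.3,0,-1]],"gripper":[1,1,1]}';  python3 -m jog '{"angular":[[0,0,0],[0,0,0],[0,0,0]],"offset":[[0,0,-0.7],[0.3,0,-1],[0.3,0,-1]],"gripper":[1,1,1]}'
```

```text
time_s: 4.38
eef_pos: [0.5192, 0.0642, 0.0927]
eef_rot: [-1.571, 0.023, -0.023]
ft_force: [0.9, 0.5, 4.3]
width: -0.0002
time_s: 4.63
eef_pos: [0.5195, 0.0642, 0.0917]
eef_rot: [-1.571, 0.023, -0.023]
ft_force: [0.2, -0.5, 3.7]
width: -0.0001
time_s: 4.88
eef_pos: [0.5198, 0.0641, 0.0908]
eef_rot: [-1.571, 0.023, -0.023]
ft_force: [-0.1, -0.9, 5.2]
width: -0.0003
```

```bash
python3 -m jog '{"angular":[[0,0,0],[0,0,0],[0,0,0]],"offset":[[0,0,-0.5],[0,0,-0.8],[0,0,-0.8]],"gripper":[1,1,1]}'; python3 -m jog '{"angular":[[0,0,0],[0,0,0],[0,0,0]],"offset":[[0,0,-0.5],[0,0,-0.8],[0,0,-0.8]],"gripper":[1,1,1]}'
```

```text
time_s: 5.13
eef_pos: [0.52, 0.0641, 0.0902]
eef_rot: [-1.571, 0.022, -0.023]
ft_force: [0.4, -0.9, 6.7]
width: 0.0002
time_s: 5.38
eef_pos: [0.5203, 0.0642, 0.0897]
eef_rot: [-1.571, 0.022, -0.024]
ft_force: [-0.4, -0.5, 8.9]
width: 0.0002
```

```bash
cat > lid.py <<'E'
from h import *
H=np.array([.6735,.059]); yaw=-.029; h=.0075; tip=.0085
x0=np.array([.5203,.0642,.0890])
def tcp(ed):
    e=np.radians(ed); d=np.array([-np.cos(e),np.sin(e)]); n=np.array([np.sin(e),np.cos(e)])
    r=np.interp(ed,[-28,0,90,97],[.155,.158,.135,.135])
    p=.01*n+r*d
    hx=np.interp(ed,[-3,3],[-h,h])
    if ed>88:
        q=.01*n+.18*d; X=max(p[0],q[0])+ .012*np.clip((ed-88)/4,0,1)+h; Z=p[1]
    else: X=p[0]+hx; Z=p[1]
    return np.array([H[0]+X*np.cos(yaw),.0642-.0+ (X+.153)*np.sin(yaw),.147+Z+tip])
for ed in list(range(-28,99,3)): print(ed,((tcp(ed)-x0)*1000).round(0))
E
python3 lid.py
```

```text
-28 [ 4. -0.  3.]
-25 [ 1. -0. 10.]
-22 [-2.  0. 17.]
-19 [-5.  0. 25.]
-16 [-7.  0. 33.]
-13 [-9.  0. 41.]
-10 [-11.   0.  49.]
-7 [-12.   0.  57.]
-4 [-12.   0.  65.]
-1 [-7.  0. 74.]
2 [ 1. -0. 82.]
5 [ 6. -0. 90.]
8 [ 8. -0. 98.]
11 [ 10.  -0. 106.]
14 [ 13.  -0. 114.]
17 [ 17.  -0. 121.]
20 [ 21.  -1. 128.]
23 [ 25.  -1. 135.]
26 [ 29.  -1. 142.]
29 [ 34.  -1. 148.]
32 [ 39.  -1. 154.]
35 [ 44.  -1. 160.]
38 [ 50.  -1. 166.]
41 [ 56.  -2. 171.]
44 [ 62.  -2. 176.]
47 [ 68.  -2. 180.]
50 [ 75.  -2. 184.]
53 [ 82.  -2. 188.]
56 [ 89.  -3. 191.]
59 [ 96.  -3. 194.]
62 [103.  -3. 197.]
65 [110.  -3. 199.]
68 [117.  -3. 201.]
71 [125.  -4. 202.]
74 [132.  -4. 203.]
77 [139.  -4. 204.]
80 [147.  -4. 204.]
83 [154.  -4. 203.]
86 [161.  -5. 203.]
89 [171.  -5. 202.]
92 [189.  -5. 201.]
95 [198.  -6. 200.]
98 [208.  -6. 199.]
```

```bash
python3 -m jog '{"angular":[[0,0,0],[0,0,0],[0,0,0],[0,0,0],[0,0,0],[0,0,0],[0,0,0],[0,0,0],[0,0,0],[0,0,0],[0,0,0],[0,0,0],[0,0,0],[0,0,0],[0,0,0],[0,0,0]],"offset":[[0,0,0.5],[0,0,1.5],[0,0,3],[0,0,5],[0,0,7],[0,0,9],[0,0,12],[-1,0,15],[-2,0,18],[-3,0,21],[-4,0,24],[-5,0,28],[-6,0,32],[-7,0,36],[-8,0,40],[-8,0,44]],"gripper":[1,1,1,1,1,1,1,1,1,1,1,1,1,1,1,1]}'
python3 - <<'E'
from h import *
s=snap('side','s3');crop('s3',150,150,350,320,4,'c7')
E
```

```text
time_s: 6.72
eef_pos: [0.5119, 0.0641, 0.1338]
eef_rot: [-1.571, 0.022, -0.023]
ft_force: [-2.4, 0.4, 2.4]
width: 0.0002
```

View pics/c7.png

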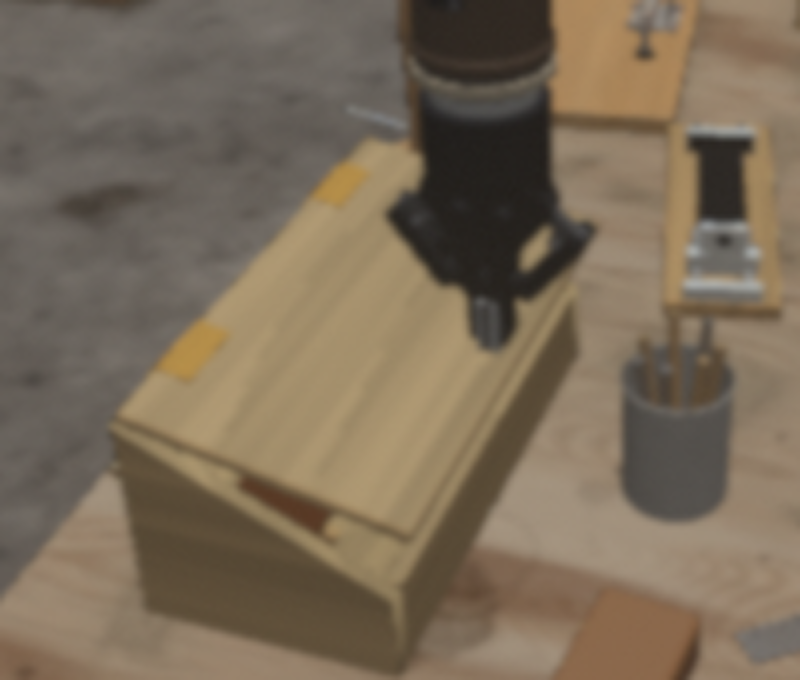

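```bash
python3 -m jog '{"angular":[[0,0,0],[0,0,0],[0,0,0],[0,0,0],[0,0,0],[0,0,0],[0,0,0],[0,0,0],[0,0,0],[0,0,0],[0,0,0],[0,0,0],[0,0,0],[0,0,0],[0,0,0],[0,0,0],[0,0,0]],"offset":[[-1,0,5],[-2,0,11],[-2,0,17],[-1,0,23],[3,0,29],[8,0,35],[12,0,41],[15,0,48],[17,0,54],[19,0,61],[22,0,68],[26,0,76],[30,0,83],[34,0,90],[38,0,97],[43,0,103],[48,0,109]],"gripper":[1,1,1,1,1,1,1,1,1,1,1,1,1,1,1,1,1]}'
python3 - <<'E'
from h import *
s=snap('side','s4');crop('s4',150,120,350,290,4,'c8')
E
```

```text
time_s: 8.18
eef_pos: [0.5604, 0.0641, 0.2429]
eef_rot: [-1.571, 0.023, -0.023]
ft_force: [-0.2, -0.3, 1.5]
width: 0.0002
```

View pics/c8.png

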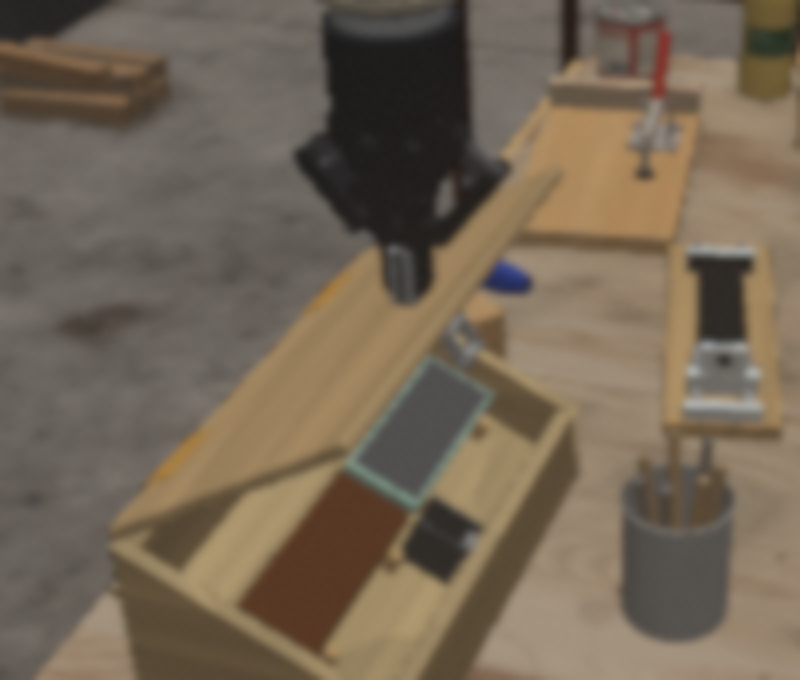

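```bash
python3 -m jog '{"angular":[[0,0,0],[0,0,0],[0,0,0],[0,0,0],[0,0,0],[0,0,0],[0,0,0],[0,0,0],[0,0,0],[0,0,0],[0,0,0],[0,0,0],[0,0,0],[0,0,0],[0,0,0],[0,0,0]],"offset":[[4,0,6],[9,0,11],[14,0,16],[20,0,21],[26,-1,25],[33,-1,29],[40,-1,33],[47,-1,36],[54,-1,39],[61,-2,42],[68,-2,44],[75,-2,46],[83,-2,47],[90,-2,48],[97,-3,49],[104,-3,49]],"gripper":[1,1,1,1,1,1,1,1,1,1,1,1,1,1,1,1]}'
python3 - <<'E'
from h import *
s=snap('side','s5');crop('s5',130,80,330,250,4,'c9')
E
```

```text
time_s: 9.57
eef_pos: [0.6646, 0.0613, 0.2919]
eef_rot: [-1.57, 0.022, -0.023]
ft_force: [-2.4, -1.3, 9.3]
width: 0.0002
```

View pics/c9.png

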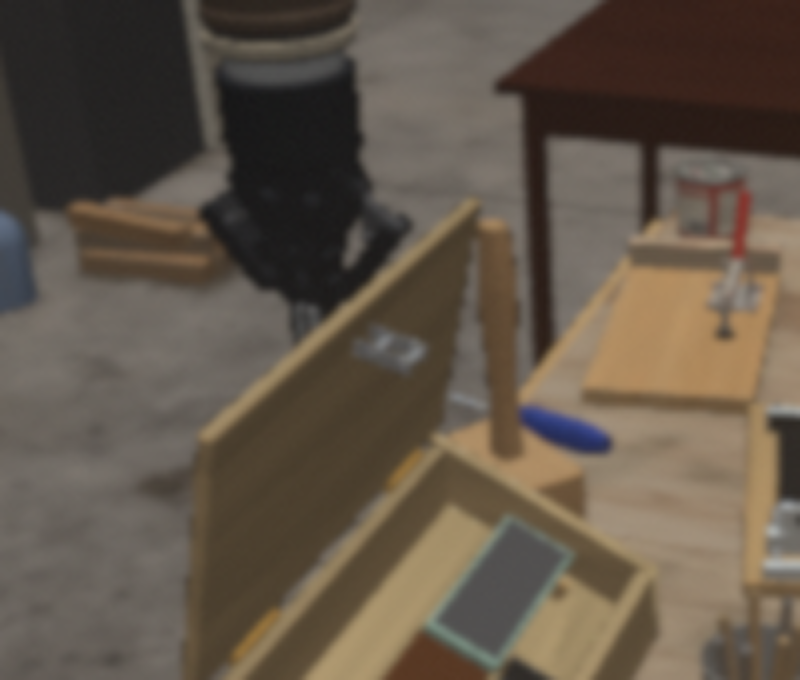

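```bash
python3 -m jog '{"angular":[[0,0,0],[0,0,0],[0,0,0],[0,0,0],[0,0,0],[0,0,0],[0,0,0],[0,0,0]],"offset":[[0,0,4],[0,0,8],[0,0,12],[1,0,16],[2,0,20],[3,0,22],[4,0,22],[4,0,22]],"gripper":[1,1,1,1,1,1,1,1]}'
python3 - <<'E'
from h import *
s=snap('side','s6');crop('s6',130,80,330,250,4,'c10')
E
```

```text
time_s: 10.28
eef_pos: [0.668, 0.0611, 0.3134]
eef_rot: [-1.571, 0.022, -0.023]
ft_force: [1.3, 0.5, 0.1]
width: -0.0003
```

View pics/c10.png

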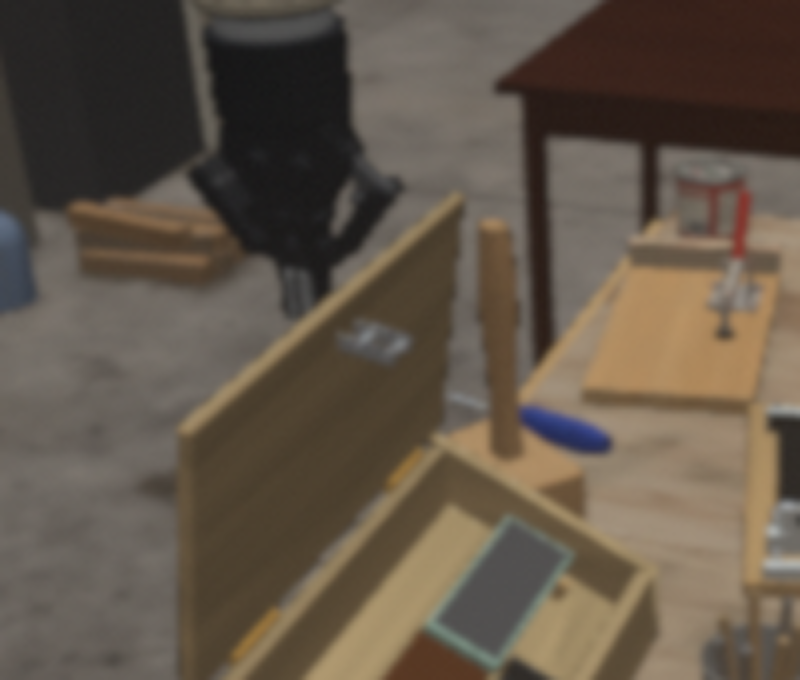

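```bash
python3 -m jog '{"angular":[[0,0,0],[0,0,0],[0,0,0],[0,0,0],[0,0,0],[0,0,0],[0,0,0],[0,0,0],[0,0,0],[0,0,0],[0,0,0],[0,0,0],[0,0,0],[0,0,0]],"offset":[[4,0,0],[8,0,0],[12,0,0],[16,0,0],[20,0,0],[24,0,0],[28,0,0],[32,0,0],[36,0,0],[41,0,0],[47,0,0],[54,0,0],[60,0,0],[60,0,0]],"gripper":[1,1,1,1,1,1,1,1,1,1,1,1,1,1]}'
python3 - <<'E'
from h import *
s=snap('side','s7');crop('s7',130,80,330,250,4,'c11')
E
```

```text
time_s: 11.5
eef_pos: [0.7288, 0.061, 0.3126]
eef_rot: [-1.571, 0.023, -0.023]
ft_force: [-0.1, 0.5, -0.8]
width: -0.0002
```

View pics/c11.png

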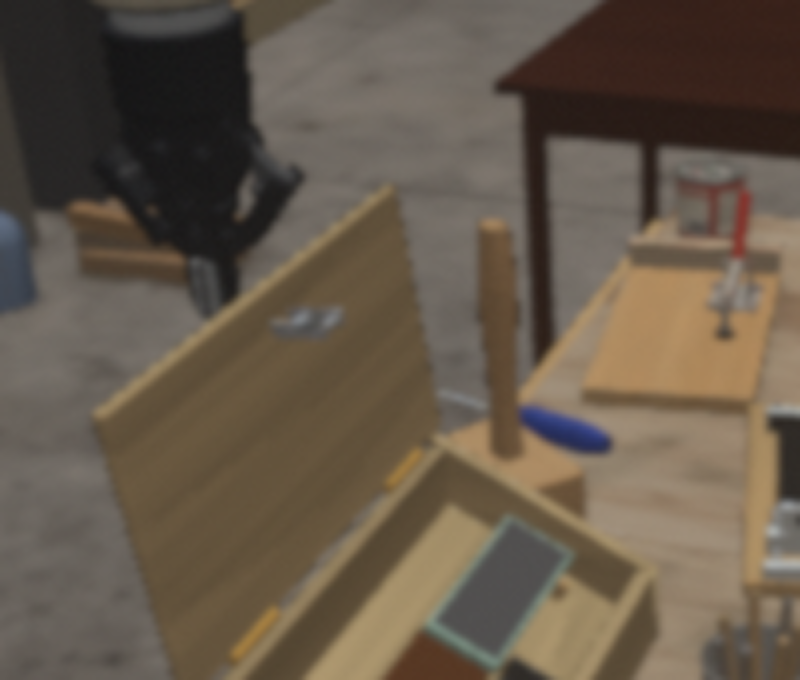

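```bash
python3 -m jog '{"angular":[[0,0,0],[0,0,0],[0,0,0],[0,0,0],[0,0,0],[0,0,0],[0,0,0],[0,0,0],[0,0,0],[0,0,0],[0,0,0],[0,0,0],[0,0,0],[0,0,0]],"offset":[[4,0,12],[4,0,35],[4,0,60],[4,-5,80],[-15,-12,80],[-40,-20,80],[-75,-30,80],[-110,-40,80],[-145,-50,75],[-180,-60,65],[-205,-70,55],[-215,-80,45],[-215,-80,40],[-215,-80,40]],"gripper":[1,1,1,1,1,1,1,1,0,-1,-1,-1,-1,-1]}'
python3 - <<'E'
from h import *
s=snap('side','s8');snap('wrist','w8');snap('top','t8');crop('t8',150,80,350,230,4,'c12'); crop('s8',130,80,330,250,4,'c13')
E
```

```text
time_s: 12.72
eef_pos: [0.5121, -0.0195, 0.3529]
eef_rot: [-1.571, 0.024, -0.024]
ft_force: [1.0, 0.0, -0.0]
width: 0.0723
```

View pics/w8.png

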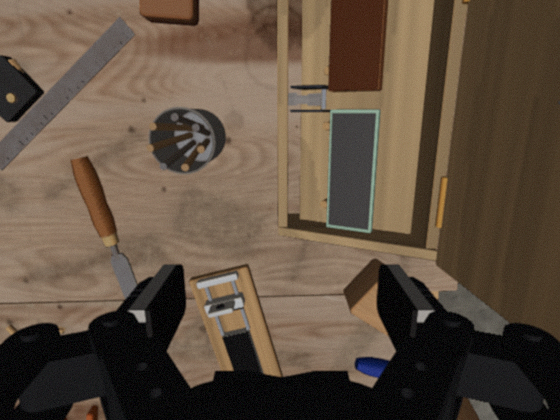

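View pics/c12.png

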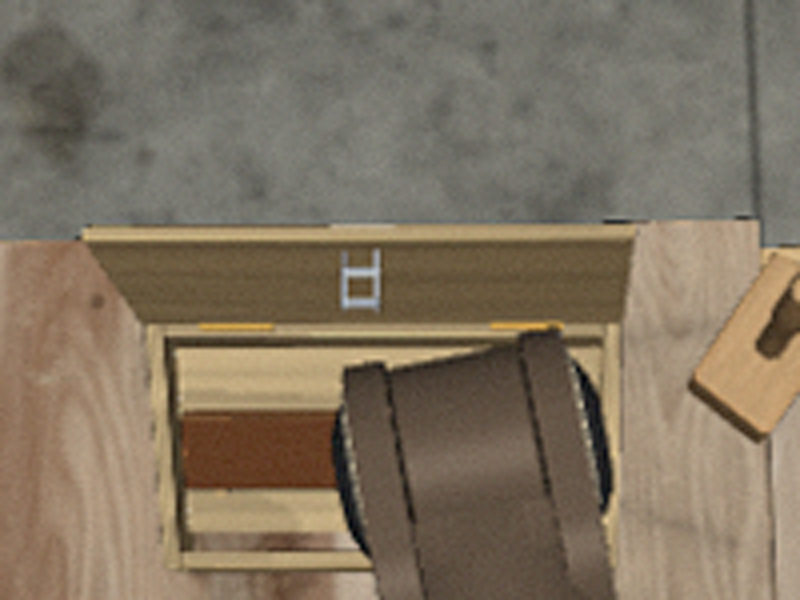

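View pics/c13.png

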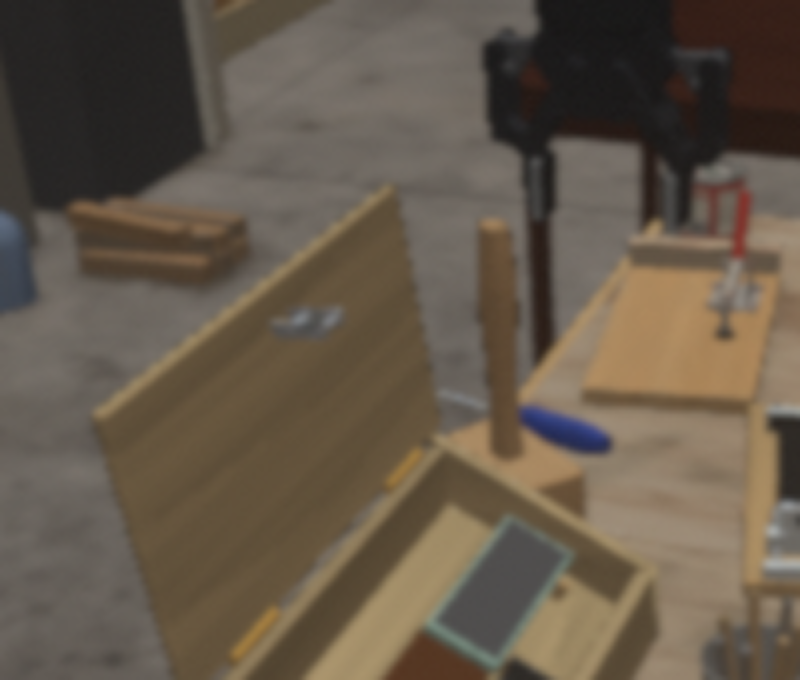

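```bash
python3 - <<'E'
from h import *
crop('w8',300,90,400,245,4,'c14'); crop('s8',225,200,280,255,10,'c15')
E
```

```text
(no output)
```

View pics/c14.png

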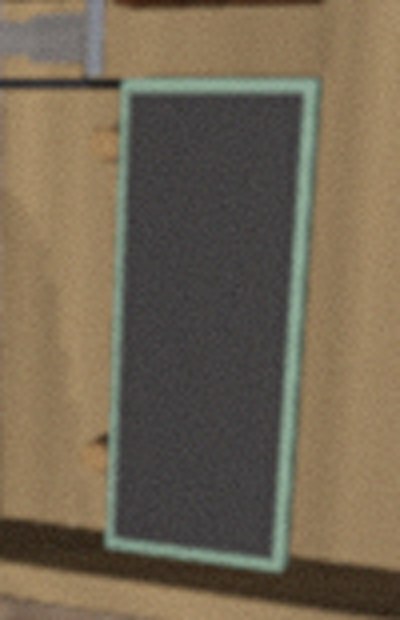

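View pics/c15.png

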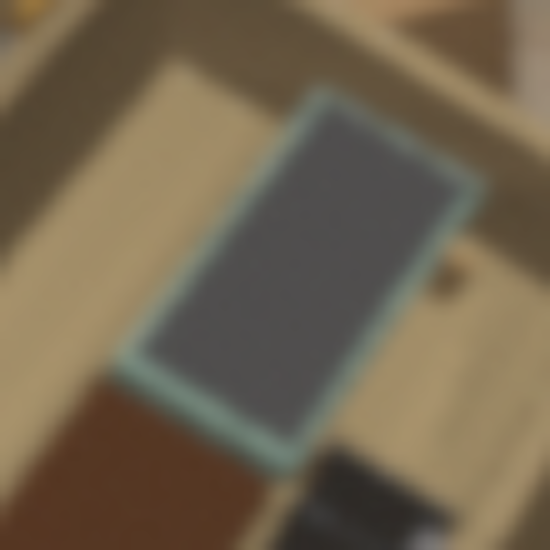

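```bash
cat > fitp.py <<'E'
from h import *
from scipy.optimize import least_squares
w=load('w8');S=load('s8')
wp=np.array([[330.5,110],[380,110],[371.5,233],[326.5,227]]); sp=np.array([[254,245],[237.7,235.2],[257,209],[273.5,218.5]])
L=np.array([[-1,1],[1,1],[1,-1],[-1,-1]])*[.0275,.07]
def pts(p):
    R=Ro.from_euler('zy',[p[3],-p[4]]).as_matrix(); return np.c_[L,np.full(4,0.)]@R.T+p[:3]
def res(p,wh):
    r=[(p[4]-np.radians(26))*100,(p[3]+.029)*60]
    if 'w' in wh: r+=list((proj(w,pts(p))-wp).ravel())
    if 's' in wh: r+=list((proj(S,pts(p))-sp).ravel())
    return np.array(r)
for wh in ['w','s','ws']:
    q=least_squares(res,[.58,-.02,.07,-.03,.45],args=(wh,)); print(wh,q.x.round(4),q.fun.round(1))
E
python3 fitp.py
```

```text
w [ 0.5943 -0.0206  0.0785 -0.0261  0.453 ] [-0.1  0.2  0.1 -0.  -0.1 -0.1 -0.3  0.3  0.3 -0.1]
s [ 0.6062 -0.0548  0.0537 -0.0307  0.4532] [-0.1 -0.1  0.7  0.4 -0.4 -0.5  0.2 -0.  -0.5  0.1]
ws [ 0.5939 -0.0207  0.079  -0.0269  0.4527] [-0.1  0.1 -0.2  0.  -0.3 -0.  -0.6  0.5 -0.1  0.  -0.1  1.1 -1.9 -0.1
 -0.5 -0.8 -0.7 -0.3]
```

```bash
cat > tgt.py <<'E'
from h import *
np.set_printoptions(precision=4,suppress=True)
def delta(Rt,pt,st=None):
    st=st or arm.state(); R=Ro.from_rotvec(st['eef_rot']); d=(Rt*R.inv()).as_rotvec(); return d, (np.array(pt)-st['eef_pos'])*1000
E
python3 - <<'E'
from tgt import *
yaw=-.0275; Rp=Ro.from_euler('zy',[yaw,-np.radians(26)]).as_matrix()
n=Rp[:,2]; X=Rp[:,0]; Y=-n; Z=np.cross(X,Y); Rt=Ro.from_matrix(np.c_[X,Y,Z])
c=np.array([.594,-.0207,.079])
for dd in [.09,.04,.01,0,-.009]: print(dd,*delta(Rt,c+n*dd))
print(n,arm.state()['eef_pos'])
E
```

```text
0.09 [-0.0009 -0.453   0.0002] [  40.8255   -2.7009 -193.7465]
0.04 [-0.0009 -0.453   0.0002] [  62.7441   -2.7009 -238.6862]
0.01 [-0.0009 -0.453   0.0002] [  75.8952   -2.7009 -265.65  ]
0 [-0.0009 -0.453   0.0002] [  80.2789   -2.7009 -274.6379]
-0.009 [-0.0009 -0.453   0.0002] [  84.2243   -2.7009 -282.7271]
[-0.4384  0.      0.8988] [ 0.5137 -0.018   0.3536]
```

```bash
python3 -m jog '{"angular":[[0,-0.05,0],[0,-0.12,0],[0,-0.2,0],[0,-0.28,0],[0,-0.36,0],[0,-0.42,0],[0,-0.453,0],[0,-0.453,0],[0,-0.453,0],[0,-0.453,0],[0,-0.453,0],[0,-0.453,0]],"offset":[[3,0,-15],[8,-1,-40],[15,-2,-70],[22,-3,-105],[30,-3,-140],[37,-3,-170],[42,-3,-195],[50,-3,-213],[57,-3,-226],[62,-3,-236],[63,-3,-239],[63,-3,-239]],"gripper":[-0.75,-0.75,-0.75,-0.75,-0.75,-0.75,-0.75,-0.75,-0.75,-0.75,-0.75,-0.75]}' 22
python3 - <<'E'
from tgt import *
snap('wrist','w9');s=snap('side','s9');crop('s9',200,170,300,260,8,'c16');print(arm.state()['eef_pos'])
yaw=-.0275; Rp=Ro.from_euler('zy',[yaw,-np.radians(26)]).as_matrix()
n=Rp[:,2]; X=Rp[:,0]; Y=-n; Z=np.cross(X,Y); Rt=Ro.from_matrix(np.c_[X,Y,Z])
c=np.array([.594,-.0207,.079])
for dd in [.0,-.009]: print(dd,*delta(Rt,c+n*dd))
E
```

```text
time_s: 13.87
eef_pos: [0.5764, -0.0206, 0.1132]
eef_rot: [-1.534, -0.333, -0.375]
ft_force: [-0.6, 0.4, -0.3]
width: 0.0747
[ 0.5763 -0.0212  0.1145]
0.0 [-0.0009 -0.0005  0.0004] [ 17.7245   0.4669 -35.5454]
-0.009 [-0.0009 -0.0005  0.0004] [ 21.6698   0.4669 -43.6346]
```

View pics/w9.png

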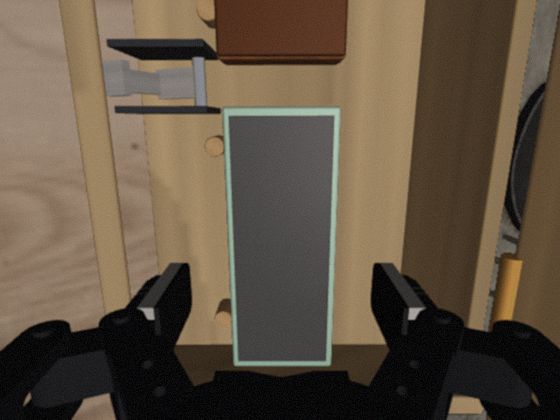

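View pics/c16.png

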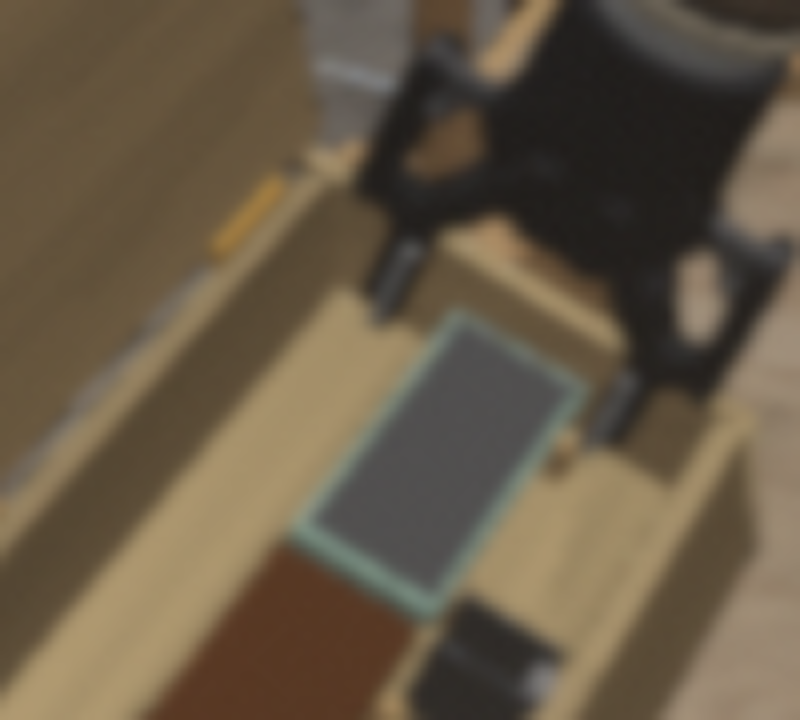

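```bash
python3 -m jog '{"angular":[[0,0,0],[0,0,0],[0,0,0],[0,0,0],[0,0,0],[0,0,0],[0,0,0],[0,0,0],[0,0,0],[0,0,0],[0,0,0]],"offset":[[3,0,-6],[7,0,-14],[11,0,-22],[14,0,-29],[17,0,-34],[19,0,-38],[20,0,-41],[21,0,-43],[21.5,0,-43.5],[21.5,0,-43.5],[21.5,0,-43.5]],"gripper":[-0.75,-0.75,-0.75,-0.75,-0.75,-0.75,-0.75,-0.75,-0.75,-0.75,-0.75]}' 20
python3 - <<'E'
from tgt import *
snap('wrist','w10');s=snap('side','s10');crop('s10',200,170,300,260,8,'c17');print(arm.state()['eef_pos'])
E
```

```text
time_s: 14.88
eef_pos: [0.5975, -0.0221, 0.071]
eef_rot: [-1.535, -0.333, -0.378]
ft_force: [-0.2, 0.0, -0.8]
width: 0.0749
[ 0.5975 -0.022   0.0711]
```

View pics/w10.png

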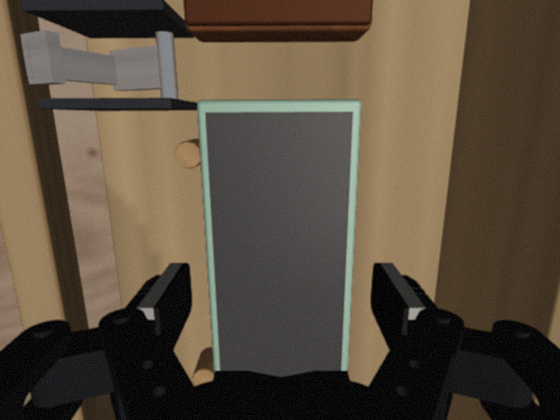

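View pics/c17.png

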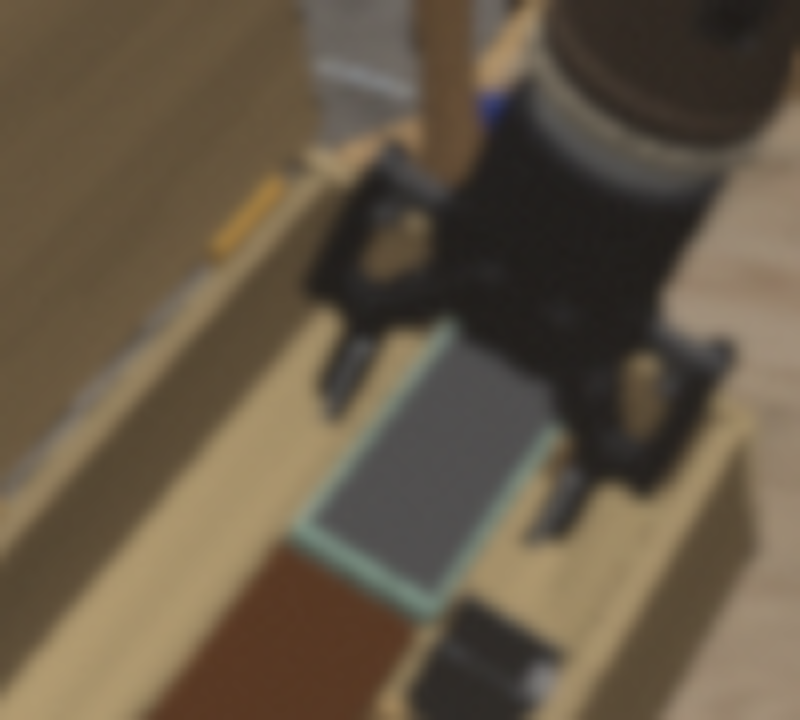

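```bash
python3 - <<'E'
from tgt import *
S=load('s10'); st=arm.state(); R=Ro.from_rotvec(st['eef_rot']).as_matrix()
for y in [-6,-2,2,6,10]: print(y,[proj(S,st['eef_pos']+R@np.array([sx*.041,y/1000,0]))[0].round(1) for sx in (-1,1)])
yaw=-.0275; Rp=Ro.from_euler('zy',[yaw,-np.radians(26)]).as_matrix()
print((Rp.T@(st['eef_pos']-[.594,-.0207,.079])*1000).round(1))
E
```

```text
-6 [array([267.9, 234.5]), array([242.4, 218.8])]
-2 [array([267.4, 235.4]), array([241.9, 219.8])]
2 [array([266.8, 236.4]), array([241.4, 220.8])]
6 [array([266.3, 237.3]), array([240.9, 221.8])]
10 [array([265.7, 238.3]), array([240.4, 222.8])]
[-0.3 -1.3 -8.6]
```

```bash
python3 -m jog '{"angular":[[0,0,0],[0,0,0],[0,0,0],[0,0,0],[0,0,0],[0,0,0],[0,0,0],[0,0,0]],"offset":[[0,0,0],[0,0,0],[0,0,0],[0,0,0],[0,0,0],[0,0,0],[0,0,0],[0,0,0]],"gripper":[-0.6,-0.5,-0.42,-0.36,-0.3,-0.25,-0.2,-0.2]}' 20
python3 - <<'E'
from tgt import *
snap('wrist','w11')
E
```

```text
time_s: 15.65
eef_pos: [0.5973, -0.0219, 0.0708]
eef_rot: [-1.535, -0.333, -0.377]
ft_force: [-2.0, 0.2, 3.6]
width: 0.0546
```

View pics/w11.png

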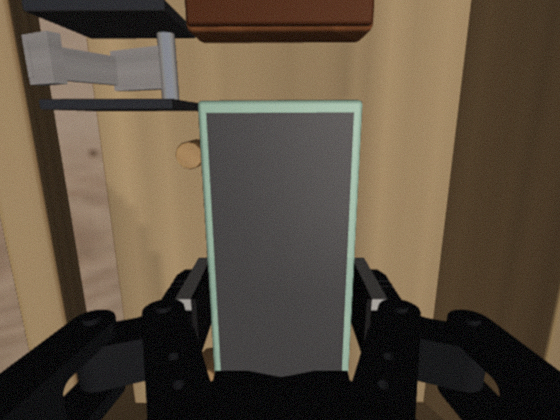

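```bash
python3 -m jog '{"angular":[[0,0,0],[0,0,0],[0,0,0],[0,0,0],[0,0,0],[0,0,0],[0,0,0],[0,0,0],[0,0,0],[0,0,0],[0,0,0],[0,0,0]],"offset":[[-0.5,0,1],[-1,0,2],[-2,0,4],[-4,0,8],[-7,0,14],[-10,0,22],[-14,0,32],[-18,0,42],[-22,0,52],[-25,0,62],[-26,0,68],[-26,0,70]],"gripper":[-0.15,-0.1,-0.1,-0.1,-0.1,-0.1,-0.1,-0.1,-0.1,-0.1,-0.1,-0.1]}' 22
python3 - <<'E'
from tgt import *
snap('wrist','w12');snap('side','s12');crop('s12',150,80,350,250,4,'c18')
E
```

```text
time_s: 16.7
eef_pos: [0.5708, -0.0223, 0.1416]
eef_rot: [-1.535, -0.332, -0.378]
ft_force: [-0.1, -1.2, -1.9]
width: 0.055
```

View pics/w12.png

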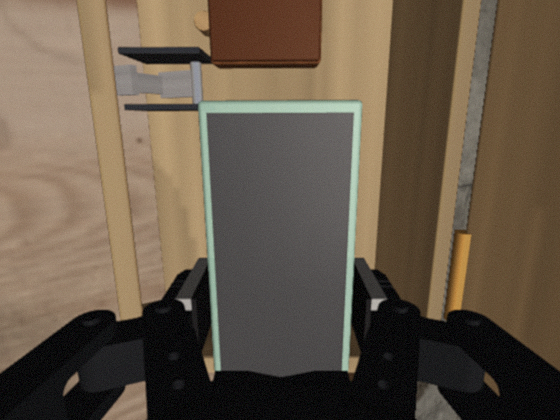

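View pics/c18.png

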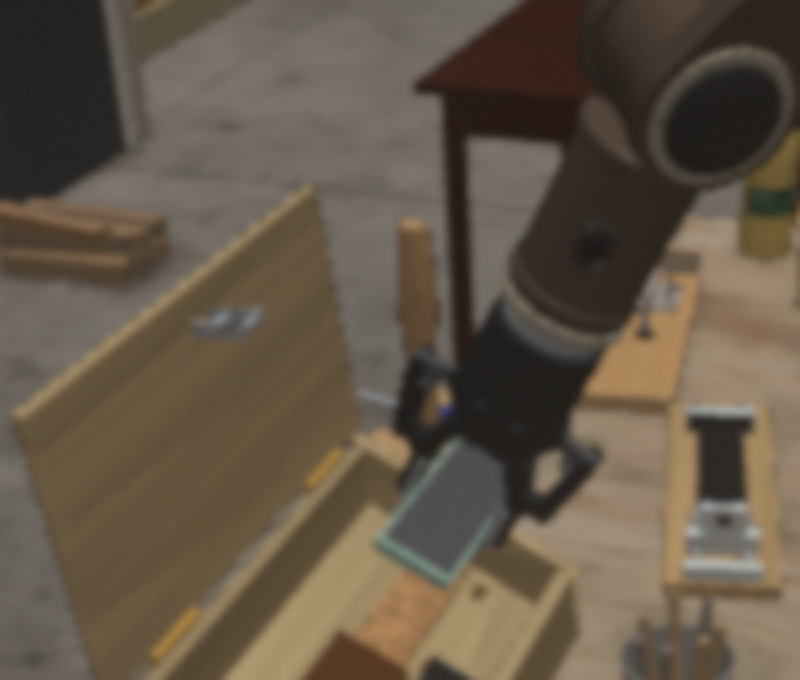

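```bash
cat > hold.py <<'E'
from tgt import *
al=np.radians(12.4); ey=np.array([-np.sin(al),np.cos(al),0]);ex=np.array([np.cos(al),np.sin(al),0])
Rt=Ro.from_matrix(np.c_[ex,[0,0,-1],ey])
def at(a,b,z): return ex*a+ey*b+np.array([0,0,z])
E
python3 - <<'E'
from hold import *
for z in [.25,.12,.0314]: print(*delta(Rt,at(.371,-.409+.0022,z)))
E
```

```text
[-0.0552  0.4509  0.2419] [-121.3284 -295.2689  109.0414]
[-0.0552  0.4509  0.2419] [-121.3284 -295.2689  -20.9586]
[-0.0552  0.4509  0.2419] [-121.3284 -295.2689 -109.5586]
```

```bash
python3 -m jog '{"angular":[[0,0,0],[0,0,0],[0,0.02,0.01],[-0.01,0.06,0.03],[-0.01,0.1,0.06],[-0.02,0.15,0.08],[-0.02,0.2,0.11],[-0.03,0.25,0.14],[-0.04,0.3,0.16],[-0.04,0.35,0.19],[-0.05,0.39,0.21],[-0.055,0.43,0.23],[-0.055,0.451,0.242],[-0.055,0.451,0.242],[-0.055,0.451,0.242],[-0.055,0.451,0.242],[-0.055,0.451,0.242],[-0.055,0.451,0.242]],"offset":[[-3,0,15],[-8,0,40],[-15,-5,65],[-25,-15,85],[-37,-35,100],[-50,-60,108],[-62,-90,110],[-74,-120,110],[-86,-150,110],[-97,-180,110],[-106,-210,110],[-113,-240,105],[-118,-265,95],[-120,-282,75],[-121,-292,50],[-121,-295,25],[-121,-295,5],[-121,-295,0]],"gripper":[-0.1,-0.1,-0.1,-0.1,-0.1,-0.1,-0.1,-0.1,-0.1,-0.1,-0.1,-0.1,-0.1,-0.1,-0.1,-0.1,-0.1,-0.1]}'
python3 - <<'E'
from hold import *
print(*delta(Rt,at(.371,-.409+.0022,.0314)))
snap('wrist','w13');snap('side','s13');snap('top','t13');crop('s13',270,100,410,240,4,'c19')
E
```

```text
time_s: 18.3
eef_pos: [0.4481, -0.3163, 0.1366]
eef_rot: [-1.559, -0.166, 0.174]
ft_force: [-0.1, -0.1, -2.6]
width: 0.0544
[-0.0042 -0.0054 -0.    ] [   1.6371   -1.3331 -105.1676]
```

View pics/w13.png

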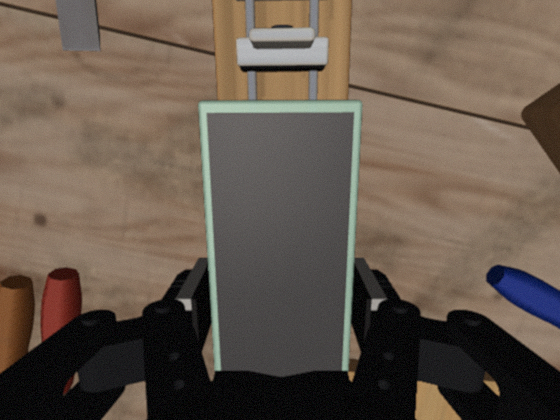

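View pics/c19.png

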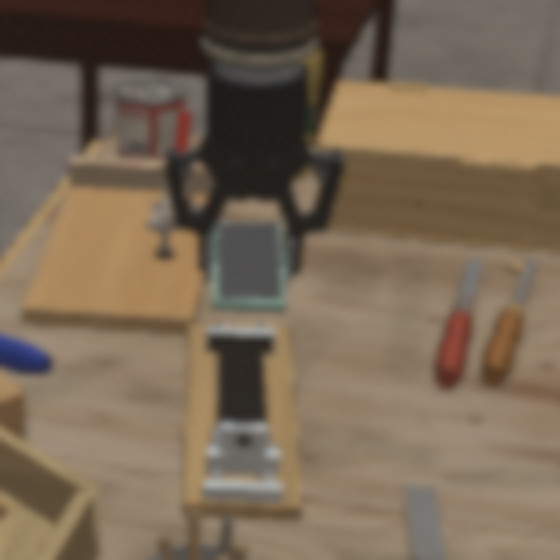

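```bash
python3 - <<'E'
from hold import *
w=load('w13'); st=arm.state(); z=st['eef_pos'][2]+.0086
for u in [(200,102),(361,102)]:
    p=onz(w,*u,z); print(p, (p-st['eef_pos'])@ex,(p-st['eef_pos'])@ey)
# jaw re-measure: rubber front edge under rubber, ~ (240,66),(326,66) z .037
for u,zz in [((240,66),.037),((326,67),.037),((250,30),.061),((314,30),.061)]:
    p=onz(w,*u,zz); print(p@ex,p@ey)
print(st['eef_pos'])
E
```

```text
[ 0.4071 -0.2519  0.1494] -0.028553421038278893 0.07243250533242933
[ 0.4579 -0.2407  0.1494] 0.02344276172218262 0.07245805294866278
0.34411148191188284 -0.3090537284750008
0.39660598286476045 -0.3096216297776481
0.35269699885062544 -0.29402616832770967
0.3868544869640045 -0.2940408353584336
[ 0.4505 -0.3165  0.1408]
```

```bash
python3 -m jog '{"angular":[[0,0,0],[0,-0.003,0],[0,-0.003,0],[0,-0.003,0],[0,-0.003,0],[0,-0.003,0],[0,-0.003,0]],"offset":[[0,0,-10],[0,0,-25],[0,0,-42],[0,0,-58],[0,0,-70],[0,0,-78],[0,0,-80]],"gripper":[-0.1,-0.1,-0.1,-0.1,-0.1,-0.1,-0.1]}'
python3 - <<'E'
from hold import *
print(*delta(Rt,at(.371,-.407,.0314))); st=arm.state(); print(st['eef_pos'],st['eef_pos']@ex,st['eef_pos']@ey)
snap('wrist','w14');snap('side','s14');crop('s14',270,120,390,240,5,'c20')
w=load('w14');z=st['eef_pos'][2]+.006
for u in [(200,102),(361,102)]:
    p=onz(w,*u,z); print(p@ex,p@ey)
E
```

```text
time_s: 19.03
eef_pos: [0.4501, -0.3167, 0.0598]
eef_rot: [-1.563, -0.172, 0.169]
ft_force: [-0.5, -0.4, -1.8]
width: 0.0544
[-0.0012  0.0019 -0.0009] [ -0.3245  -1.1512 -28.4417]
[ 0.4501 -0.3167  0.0598] 0.3715641404023378 -0.4059453869452392
0.3439297653796803 -0.33406925780608937
0.39873035223714404 -0.3339882763095119
```

View pics/w14.png

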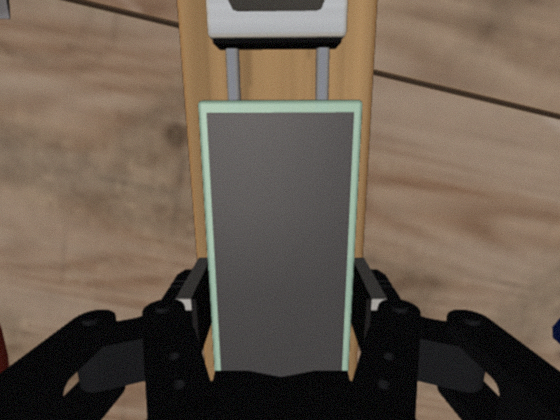

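View pics/c20.png

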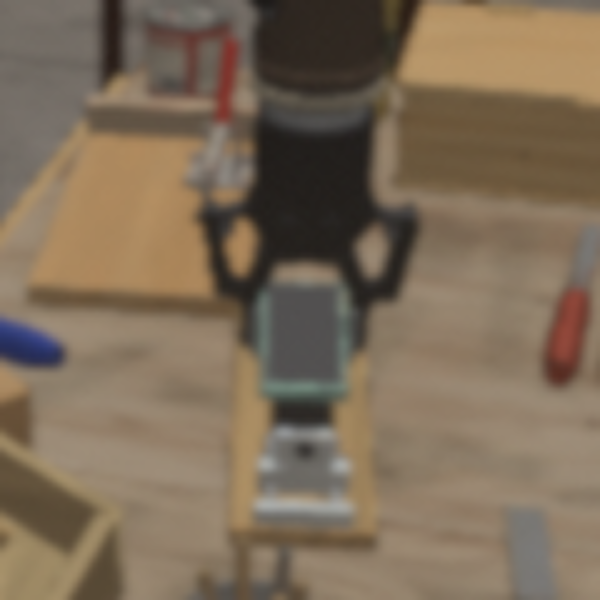

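```bash
python3 -m jog '{"angular":[[0,0,0],[0,0,0],[0,0,0],[0,0,0],[0,0,0],[0,0,0],[0,0,0],[0,0,0]],"offset":[[0,0,-5],[0,0,-11],[0,0,-16],[0,0,-19],[0,0,-20.5],[0,0,-21.5],[0,0,-22],[0,0,-22]],"gripper":[-0.1,-0.1,-0.1,-0.1,-0.1,-0.1,-0.1,-0.1]}'
python3 -m jog '{"angular":[[0,0,0],[0,0,0],[0,0,0]],"offset":[[0,0,-0.5],[0,0,-1],[0,0,-1]],"gripper":[-0.1,-0.1,-0.1]}'
python3 - <<'E'
from hold import *
s=arm.state();print(s['ft_force'],s['eef_pos']);s=snap('side','s15');crop('s15',300,160,370,230,8,'c21');print(arm.state()['ft_force'])
E
```

```text
time_s: 19.8
eef_pos: [0.4504, -0.3169, 0.0387]
eef_rot: [-1.564, -0.173, 0.168]
ft_force: [-0.3, -0.1, -1.7]
width: 0.0546
time_s: 20.05
eef_pos: [0.4503, -0.3169, 0.0377]
eef_rot: [-1.564, -0.173, 0.168]
ft_force: [-0.3, 0.2, -2.7]
width: 0.0546
[-0.3415  0.1917 -2.6689] [ 0.4503 -0.3169  0.0377]
[-0.2514 -1.1776 -1.9262]
```

View pics/c21.png

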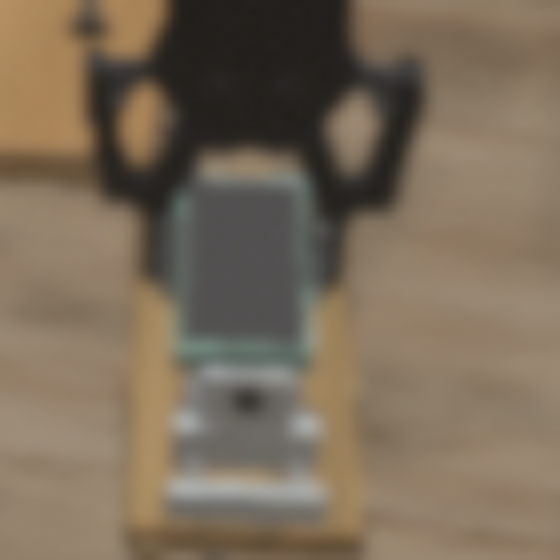

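Still clear of the bed (weight about −2 N). Step down 1 mm at a time, watching force.

```bash
for i in 1; do python3 -m jog '{"angular":[[0,0,0],[0,0,0],[0,0,0],[0,0,0]],"offset":[[0,0,-0.5],[0,0,-1],[0,0,-1],[0,0,-1]],"gripper":[-0.1,-0.1,-0.1,-0.1]}'; python3 -m jog '{"angular":[[0,0,0],[0,0,0],[0,0,0],[0,0,0]],"offset":[[0,0,-0.5],[0,0,-1],[0,0,-1],[0,0,-1]],"gripper":[-0.1,-0.1,-0.1,-0.1]}'; python3 -m jog '{"angular":[[0,0,0],[0,0,0],[0,0,0],[0,0,0]],"offset":[[0,0,-0.5],[0,0,-1],[0,0,-1],[0,0,-1]],"gripper":[-0.1,-0.1,-0.1,-0.1]}'; done
```

```text
time_s: 20.43
eef_pos: [0.4503, -0.3169, 0.0366]
eef_rot: [-1.564, -0.173, 0.168]
ft_force: [0.1, 0.4, -1.8]
width: 0.0545
time_s: 20.77
eef_pos: [0.4503, -0.3169, 0.0356]
eef_rot: [-1.564, -0.172, 0.168]
ft_force: [-0.1, -0.2, -1.3]
width: 0.0548
time_s: 21.1
eef_pos: [0.4503, -0.3169, 0.0346]
eef_rot: [-1.564, -0.172, 0.168]
ft_force: [0.1, -0.6, -1.4]
width: 0.0548
```

```bash
python3 -m jog '{"angular":[[0,0,0],[0,0,0],[0,0,0],[0,0,0]],"offset":[[0,0,-0.3],[0,0,-0.7],[0,0,-0.7],[0,0,-0.7]],"gripper":[-0.1,-0.1,-0.1,-0.1]}'; python3 -m jog '{"angular":[[0,0,0],[0,0,0],[0,0,0],[0,0,0]],"offset":[[0,0,-0.3],[0,0,-0.7],[0,0,-0.7],[0,0,-0.7]],"gripper":[-0.1,-0.1,-0.1,-0.1]}';python3 -m jog '{"angular":[[0,0,0],[0,0,0],[0,0,0],[0,0,0]],"offset":[[0,0,-0.3],[0,0,-0.7],[0,0,-0.7],[0,0,-0.7]],"gripper":[-0.1,-0.1,-0.1,-0.1]}'
```

```text
time_s: 21.43
eef_pos: [0.4503, -0.3169, 0.034]
eef_rot: [-1.564, -0.173, 0.168]
ft_force: [0.5, 0.3, -2.8]
width: 0.0546
time_s: 21.77
eef_pos: [0.4503, -0.3169, 0.0333]
eef_rot: [-1.564, -0.173, 0.168]
ft_force: [0.2, -0.1, -2.0]
width: 0.0546
time_s: 22.1
eef_pos: [0.4503, -0.3169, 0.0326]
eef_rot: [-1.564, -0.173, 0.168]
ft_force: [-0.3, 0.8, -2.0]
width: 0.0545
```

```bash
python3 -m jog '{"angular":[[0,0,0],[0,0,0],[0,0,0],[0,0,0]],"offset":[[0,0,-0.3],[0,0,-0.7],[0,0,-0.7],[0,0,-0.7]],"gripper":[-0.1,-0.1,-0.1,-0.1]}'; python3 -m jog '{"angular":[[0,0,0],[0,0,0],[0,0,0],[0,0,0]],"offset":[[0,0,-0.3],[0,0,-0.7],[0,0,-0.7],[0,0,-0.7]],"gripper":[-0.1,-0.1,-0.1,-0.1]}'
```

```text
time_s: 22.43
eef_pos: [0.4503, -0.3169, 0.0319]
eef_rot: [-1.564, -0.173, 0.168]
ft_force: [0.0, 0.9, -2.0]
width: 0.0545
time_s: 22.77
eef_pos: [0.4503, -0.3169, 0.0312]
eef_rot: [-1.564, -0.172, 0.168]
ft_force: [1.1, 0.0, -2.7]
width: 0.0549
```

```bash
python3 - <<'E'
from hold import *
for i in range(3): print(arm.state()['ft_force']); arm.snapshot('side')
s=snap('wrist','w16');snap('side','s16');crop('s16',300,160,370,230,8,'c22')
E
```

```text
[ 1.0915  0.0361 -2.6781]
[ 0.6601  0.4841 -2.6447]
[ 0.1796  0.2724 -1.8336]
```

View pics/w16.png

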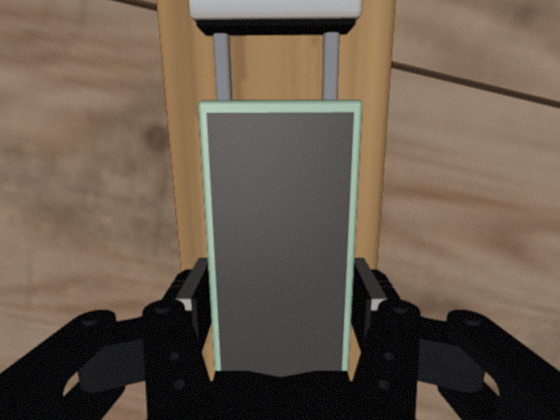

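View pics/c22.png

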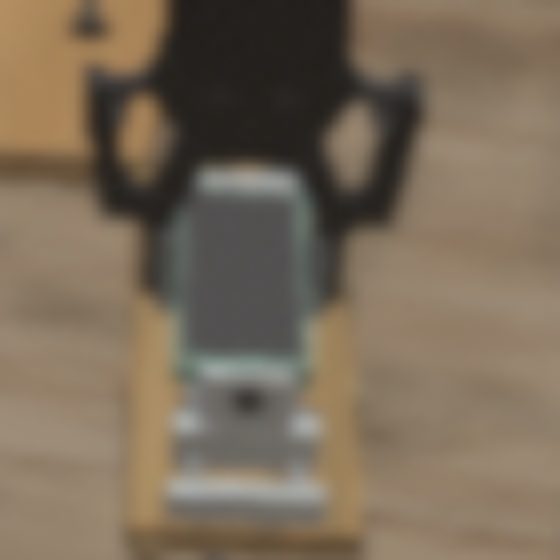

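```bash
python3 -m jog '{"angular":[[0,0,0],[0,0,0],[0,0,0],[0,0,0]],"offset":[[0,0,-0.3],[0,0,-0.7],[0,0,-0.7],[0,0,-0.7]],"gripper":[-0.1,-0.1,-0.1,-0.1]}'; python3 -m jog '{"angular":[[0,0,0],[0,0,0],[0,0,0],[0,0,0]],"offset":[[0,0,-0.3],[0,0,-0.7],[0,0,-0.7],[0,0,-0.7]],"gripper":[-0.1,-0.1,-0.1,-0.1]}'
```

```text
time_s: 23.35
eef_pos: [0.4503, -0.317, 0.0305]
eef_rot: [-1.564, -0.173, 0.168]
ft_force: [0.1, -0.5, -2.2]
width: 0.0544
time_s: 23.68
eef_pos: [0.4504, -0.317, 0.03]
eef_rot: [-1.564, -0.173, 0.168]
ft_force: [-0.1, 0.1, 2.1]
width: 0.0542
```

```bash
python3 -m jog '{"angular":[[0,0,0],[0,0,0],[0,0,0],[0,0,0],[0,0,0],[0,0,0],[0,0,0]],"offset":[[0,0,0],[0,0,0],[0,0,0],[0,0,0],[0,0,0],[0,0,0],[0,0,0]],"gripper":[-0.25,-0.3,-0.35,-0.42,-0.5,-0.6,-0.7]}'
python3 - <<'E'
from hold import *
s=snap('wrist','w17');snap('side','s17');crop('s17',300,160,370,230,8,'c23');print(arm.state()['ft_force'])
E
```

```text
time_s: 24.27
eef_pos: [0.4503, -0.3169, 0.0298]
eef_rot: [-1.564, -0.173, 0.168]
ft_force: [-0.2, 1.3, -0.3]
width: 0.0727
[-0.0558  0.1756 -0.47  ]
```

View pics/w17.png

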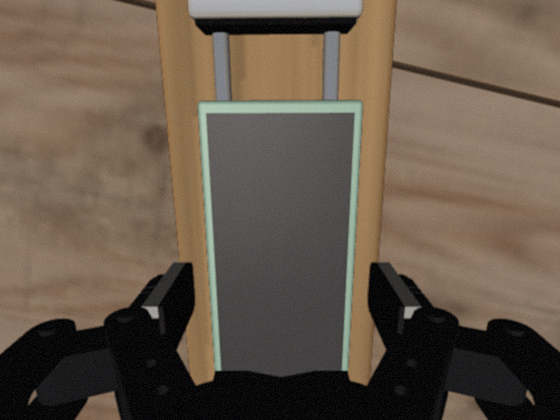

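View pics/c23.png

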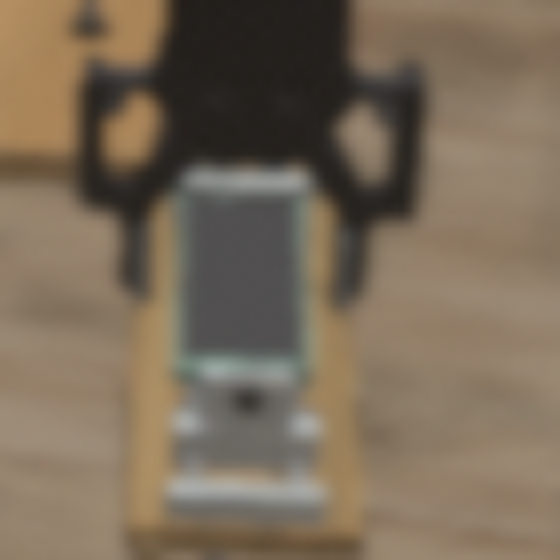

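```bash
python3 -m jog '{"angular":[[0,0,0],[0,0,0],[0,0,0],[0,0,0],[0,0,0],[0,0,0],[0,0,0],[0,0,0],[0,0,0],[0,0,0],[0,0,0],[0,0,0],[0,0,0]],"offset":[[0,0,3],[0,0,10],[0,0,25],[0,0,50],[-2,8,75],[-5,25,95],[-11,50,100],[-18,80,100],[-23,105,100],[-27,122,95],[-28,128,85],[-28,128,80],[-28,128,80]],"gripper":[-0.7,-0.7,-0.7,-0.7,-0.5,0,0.5,1,1,1,1,1,1]}'
python3 - <<'E'
from hold import *
s=snap('wrist','w18');st=arm.state();print(st['eef_pos'],st['eef_pos']@ex,st['eef_pos']@ey)
print(*delta(Rt,at(.370,-.272,.048)))
E
```

```text
time_s: 25.45
eef_pos: [0.4219, -0.1889, 0.1095]
eef_rot: [-1.564, -0.172, 0.17]
ft_force: [0.4, -0.9, 0.1]
width: 0.0002
[ 0.4223 -0.1894  0.1098] 0.37174598792764196 -0.27564483818559016
[-0.0006  0.0022 -0.0006] [ -2.4879   3.1849 -61.8477]
```

View pics/w18.png

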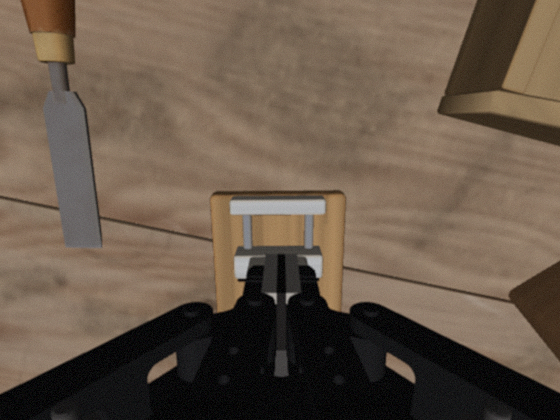

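```bash
python3 - <<'E'
from hold import *
crop('w18',200,180,360,320,5,'c24')
w=load('w18')
for u,z in [((280,198),.03),((280,214),.03),((280,247),.037),((280,279),.037)]:
    p=onz(w,*u,z);print(u,p@ey)
E
```

```text
(280, 198) -0.2573638171387011
(280, 214) -0.2675857599973763
(280, 247) -0.2867587591139517
(280, 279) -0.30843103154038237
```

View pics/c24.png

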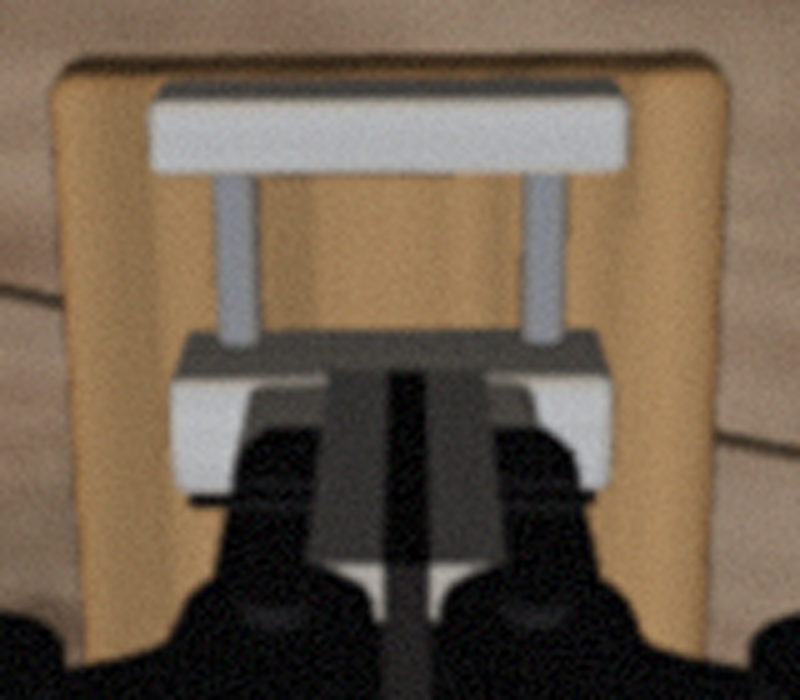

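```bash
python3 -m jog '{"angular":[[0,0,0],[0,0,0],[0,0,0],[0,0,0],[0,0,0],[0,0,0],[0,0,0],[0,0,0]],"offset":[[-1,1.5,-5],[-2,3,-15],[-2.5,3,-30],[-2.5,3,-43],[-2.5,3,-53],[-2.5,3,-59],[-2.5,3,-61],[-2.5,3,-61]],"gripper":[1,1,1,1,1,1,1,1]}'
python3 - <<'E'
from hold import *
s=snap('wrist','w19');st=arm.state();print(st['eef_pos'],st['eef_pos']@ex,st['eef_pos']@ey,-ey)
snap('side','s19');crop('s19',290,140,390,240,6,'c25')
E
```

```text
time_s: 26.17
eef_pos: [0.4197, -0.1858, 0.0483]
eef_rot: [-1.563, -0.172, 0.169]
ft_force: [-0.2, 0.3, -0.3]
width: -0.0001
[ 0.42   -0.1858  0.0488] 0.3702665647799397 -0.2716770464742393 [ 0.2147 -0.9767 -0.    ]
```

View pics/c25.png

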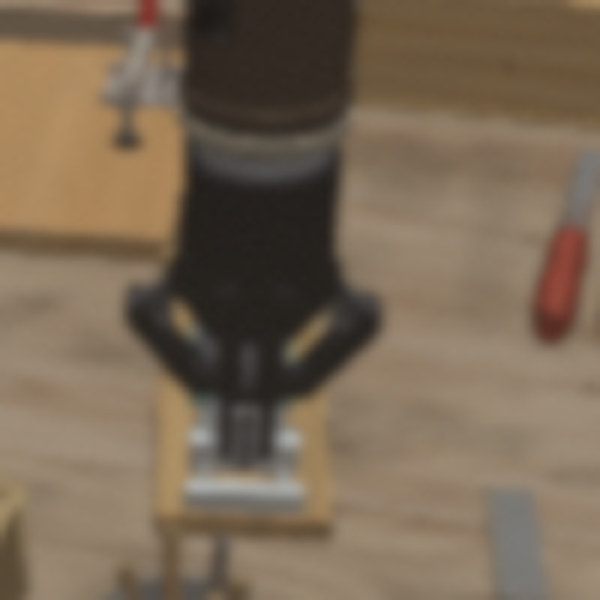

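View pics/w19.png

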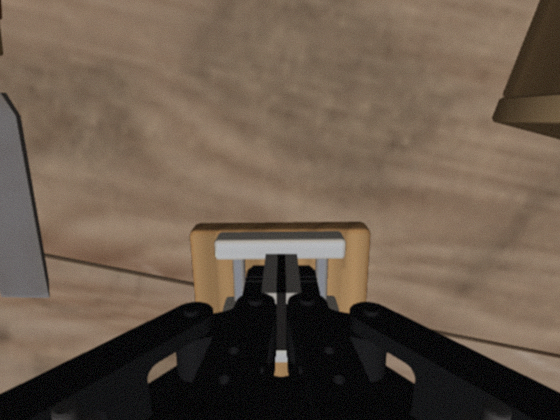

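```bash
python3 -m jog '{"angular":[[0,0,0],[0,0,0],[0,0,0],[0,0,0],[0,0,0],[0,0,0],[0,0,0],[0,0,0],[0,0,0],[0,0,0],[0,0,0],[0,0,0],[0,0,0],[0,0,0]],"offset":[[0.4,-2,0],[0.9,-4,0],[1.3,-6,0],[1.7,-8,0],[2.1,-9.5,0],[2.4,-11,0],[2.7,-12.5,0],[3.1,-14,0],[3.5,-16,0],[3.9,-18,0],[4.4,-20,0],[4.8,-22,0],[5.3,-24,0],[5.3,-24,0]],"gripper":[1,1,1,1,1,1,1,1,1,1,1,1,1,1]}'
python3 - <<'E'
from hold import *
s=snap('wrist','w20');st=arm.state();print(st['eef_pos'],st['eef_pos']@ex,st['eef_pos']@ey,-ey)
snap('side','s20');crop('s20',290,140,390,240,6,'c26')
E
```

```text
time_s: 27.43
eef_pos: [0.4253, -0.2105, 0.0488]
eef_rot: [-1.564, -0.172, 0.168]
ft_force: [-0.1, 0.8, -0.2]
width: -0.0002
[ 0.4251 -0.2104  0.0487] 0.3699593790685796 -0.2967693336065422 [ 0.2147 -0.9767 -0.    ]
```

View pics/c26.png

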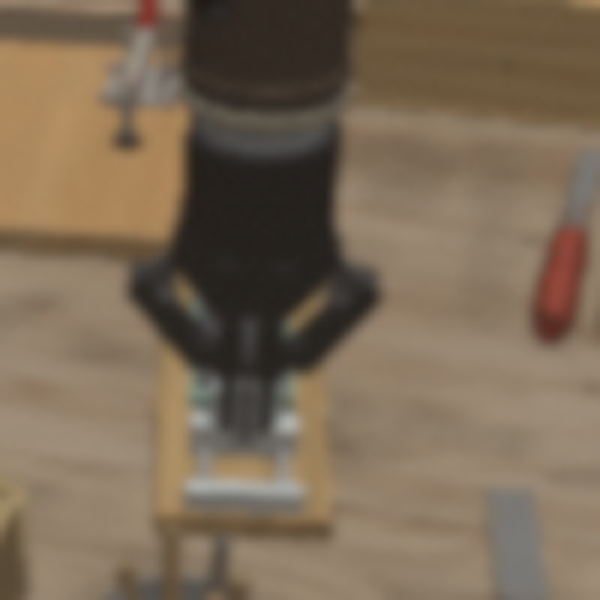

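```bash
python3 -m jog '{"angular":[[0,0,0],[0,0,0],[0,0,0],[0,0,0],[0,0,0],[0,0,0],[0,0,0],[0,0,0],[0,0,0],[0,0,0],[0,0,0],[0,0,0],[0,0,0],[0,0,0],[0,0,0],[0,0,0]],"offset":[[0.2,-1,0],[0.5,-2,0],[0.7,-3,0],[0.8,-3.6,0],[0.9,-4.2,0],[1.0,-4.8,0],[1.2,-5.4,0],[1.3,-6,0],[1.4,-6.5,0],[1.5,-7,0],[1.6,-7.5,0],[1.7,-8,0],[1.9,-8.5,0],[2,-9,0],[2.1,-9.5,0],[2.2,-10,0]],"gripper":[1,1,1,1,1,1,1,1,1,1,1,1,1,1,1,1]}'
python3 -m jog '{"angular":[[0,0,0],[0,0,0],[0,0,0],[0,0,0],[0,0,0],[0,0,0]],"offset":[[0.1,-0.4,0],[0.2,-0.8,0],[0.3,-1.2,0],[0.3,-1.6,0],[0.4,-2,0],[0.4,-2,0]],"gripper":[1,1,1,1,1,1]}'
python3 - <<'E'
from hold import *
s=snap('wrist','w21');st=arm.state();print(st['eef_pos'],st['eef_pos']@ex,st['eef_pos']@ey,st['ft_force'])
snap('side','s21');crop('s21',300,160,370,230,8,'c27')
E
```

```text
time_s: 28.87
eef_pos: [0.4271, -0.2196, 0.0487]
eef_rot: [-1.563, -0.172, 0.169]
ft_force: [-3.3, 3.4, -0.1]
width: 0.0001
time_s: 29.37
eef_pos: [0.4277, -0.2221, 0.0487]
eef_rot: [-1.564, -0.172, 0.168]
ft_force: [-2.4, 2.6, -0.8]
width: -0.0
[ 0.4277 -0.2221  0.0488] 0.37000121592835483 -0.30874161003797607 [-1.9648  1.4378 -1.6328]
```

View pics/c27.png

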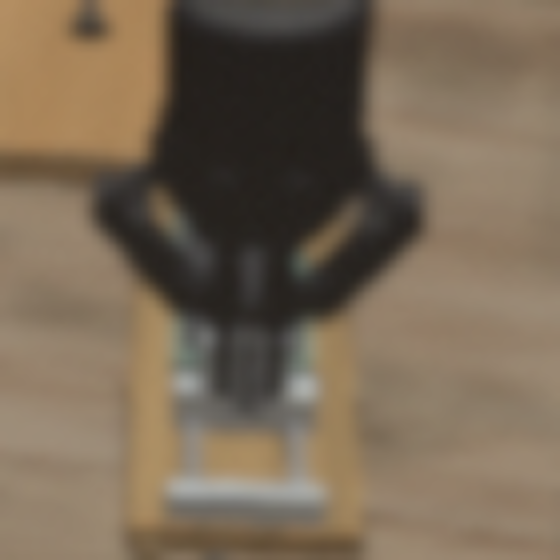

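```bash
R='x'; python3 -m jog '{"angular":[[0,0,0],[0,0,0],[0,0,0],[0,0,0]],"offset":[[0.1,-0.4,0],[0.2,-0.8,0],[0.3,-1.2,0],[0.3,-1.5,0]],"gripper":[1,1,1,1]}'; python3 -m jog '{"angular":[[0,0,0],[0,0,0],[0,0,0],[0,0,0]],"offset":[[0.1,-0.4,0],[0.2,-0.8,0],[0.2,-1,0],[0.2,-1,0]],"gripper":[1,1,1,1]}'
```

```text
time_s: 29.8
eef_pos: [0.428, -0.2235, 0.0488]
eef_rot: [-1.564, -0.172, 0.168]
ft_force: [-1.5, 1.6, -1.0]
width: 0.0002
time_s: 30.13
eef_pos: [0.4283, -0.2245, 0.0488]
eef_rot: [-1.564, -0.173, 0.168]
ft_force: [-1.8, 3.0, -2.0]
width: -0.0001
```

```bash
python3 -m jog '{"angular":[[0,0,0],[0,0,0],[0,0,0],[0,0,0]],"offset":[[0.1,-0.3,0],[0.1,-0.6,0],[0.2,-1,0],[0.2,-1,0]],"gripper":[1,1,1,1]}'; python3 -m jog '{"angular":[[0,0,0],[0,0,0],[0,0,0],[0,0,0]],"offset":[[0.1,-0.3,0],[0.1,-0.6,0],[0.2,-1,0],[0.2,-1,0]],"gripper":[1,1,1,1]}'
```

```text
time_s: 30.47
eef_pos: [0.4285, -0.2255, 0.0488]
eef_rot: [-1.564, -0.173, 0.168]
ft_force: [-2.1, 1.7, -1.3]
width: 0.0001
time_s: 30.8
eef_pos: [0.4287, -0.2265, 0.0488]
eef_rot: [-1.564, -0.173, 0.168]
ft_force: [-1.5, 2.1, -2.6]
width: 0.0
```

```bash
python3 -m jog '{"angular":[[0,0,0],[0,0,0],[0,0,0],[0,0,0]],"offset":[[0.1,-0.3,0],[0.1,-0.6,0],[0.2,-1,0],[0.2,-1,0]],"gripper":[1,1,1,1]}'; python3 -m jog '{"angular":[[0,0,0],[0,0,0],[0,0,0],[0,0,0]],"offset":[[0.1,-0.3,0],[0.1,-0.6,0],[0.2,-1,0],[0.2,-1,0]],"gripper":[1,1,1,1]}'
python3 - <<'E'
from hold import *
s=snap('wrist','w22');snap('side','s22');crop('s22',300,160,370,230,8,'c28');snap('top','t22');crop('t22',315,205,435,275,6,'c29')
E
```

```text
time_s: 31.13
eef_pos: [0.4289, -0.2275, 0.0488]
eef_rot: [-1.564, -0.173, 0.168]
ft_force: [-0.4, 2.5, -2.4]
width: 0.0001
time_s: 31.47
eef_pos: [0.4291, -0.2283, 0.0488]
eef_rot: [-1.563, -0.173, 0.168]
ft_force: [-0.6, 2.8, -1.8]
width: 0.0004
```

View pics/c28.png

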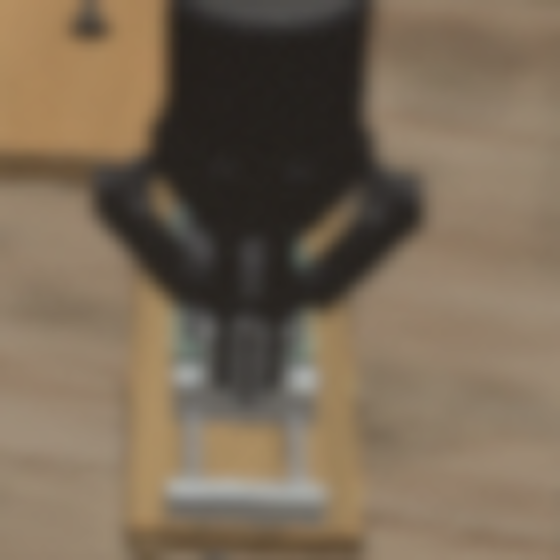

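View pics/c29.png

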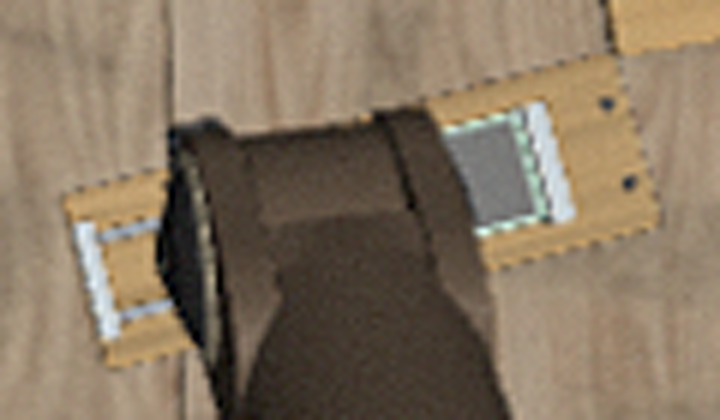

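View pics/w22.png

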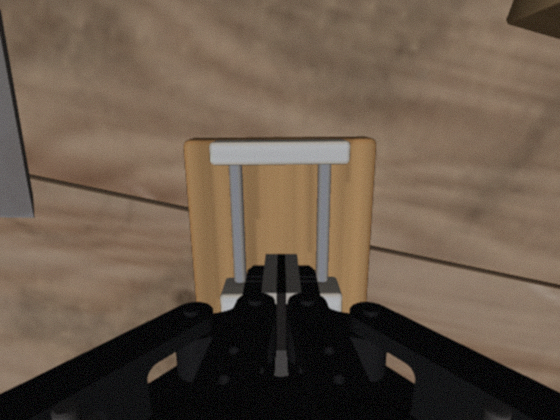

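```bash
python3 -m jog '{"angular":[[0,0,0],[0,0,0],[0,0,0],[0,0,0]],"offset":[[0.1,-0.3,0],[0.1,-0.6,0],[0.2,-0.8,0],[0.2,-0.8,0]],"gripper":[1,1,1,1]}'; python3 -m jog '{"angular":[[0,0,0],[0,0,0],[0,0,0],[0,0,0]],"offset":[[0.1,-0.3,0],[0.1,-0.6,0],[0.2,-0.8,0],[0.2,-0.8,0]],"gripper":[1,1,1,1]}'
```

```text
time_s: 31.95
eef_pos: [0.4291, -0.2283, 0.0488]
eef_rot: [-1.563, -0.173, 0.169]
ft_force: [-1.7, 6.4, 0.2]
width: 0.0002
time_s: 32.28
eef_pos: [0.4291, -0.2284, 0.0488]
eef_rot: [-1.562, -0.173, 0.17]
ft_force: [-2.4, 8.8, 2.0]
width: -0.0003
```

```bash
python3 -m jog '{"angular":[[0,0,0],[0,0,0],[0,0,0],[0,0,0],[0,0,0],[0,0,0],[0,0,0],[0,0,0],[0,0,0],[0,0,0],[0,0,0],[0,0,0],[0,0,0]],"offset":[[-0.2,1,0],[-0.4,2,0],[-0.9,4,0],[-1.5,7,0],[-2.2,10,2],[-2.5,11,10],[-2.5,11,25],[-2.5,11,50],[-2.5,11,85],[-2.5,11,120],[-2.5,11,150],[-2.5,11,165],[-2.5,11,165]],"gripper":[1,1,1,1,1,1,1,1,1,1,1,1,1]}'
python3 - <<'E'
from hold import *
s=snap('wrist','w23');crop('w23',200,150,360,330,4,'c30');snap('side','s23');crop('s23',300,160,370,230,8,'c31');snap('top','t23')
E
```

```text
time_s: 33.37
eef_pos: [0.4289, -0.2196, 0.2181]
eef_rot: [-1.568, -0.177, 0.164]
ft_force: [1.7, -0.1, 1.1]
width: -0.0001
```

View pics/w23.png

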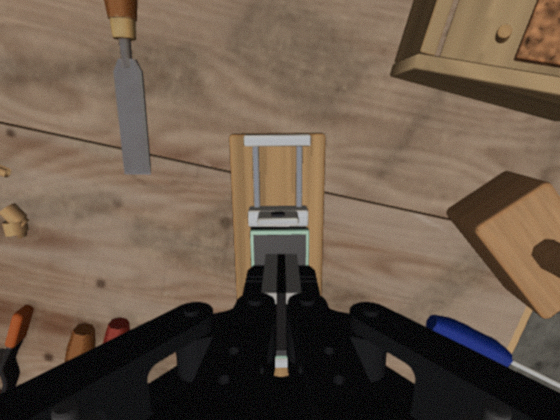

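View pics/c31.png

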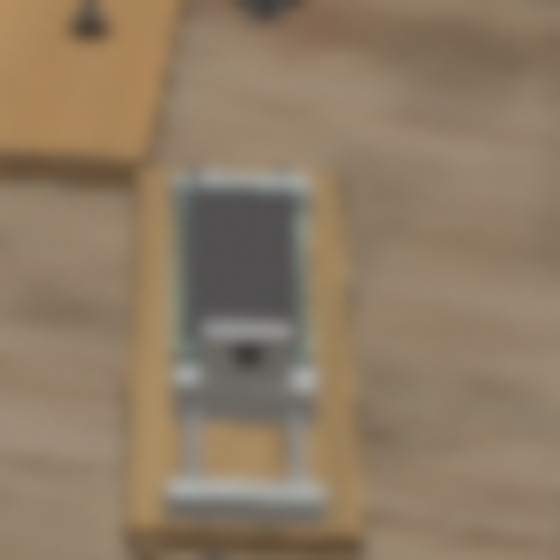

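```bash
python3 -m jog '{"angular":[[0,0,0],[0,0,0],[0,0,0],[0,0,0],[0,0,0],[0,0,0],[0,0,0],[0,0,0],[0,0,0],[0,0,0],[0,0,0]],"offset":[[0,0,20],[0,-5,45],[5,-20,60],[12,-50,60],[20,-85,60],[27,-120,60],[34,-155,60],[40,-185,60],[44,-205,60],[46,-212,60],[46,-212,60]],"gripper":[1,1,1,1,1,1,1,1,1,1,1]}'
python3 - <<'E'
from hold import *
s=snap('wrist','w24');crop('w24',200,80,380,280,3,'c32');snap('side','s24');snap('top','t24')
E
```

```text
time_s: 34.43
eef_pos: [0.4723, -0.4321, 0.2713]
eef_rot: [-1.561, -0.17, 0.168]
ft_force: [-0.4, 0.6, 0.0]
width: 0.0002
```

View pics/w24.png

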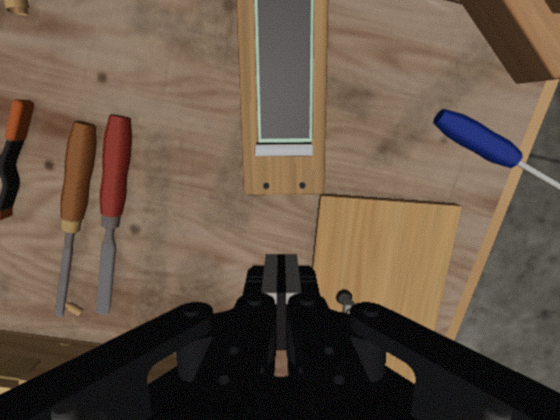

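View pics/s24.png

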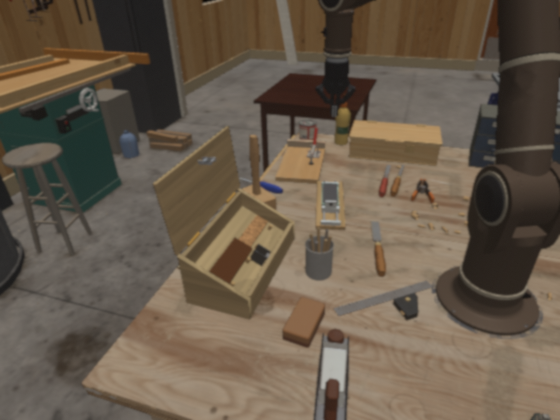

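View pics/t24.png

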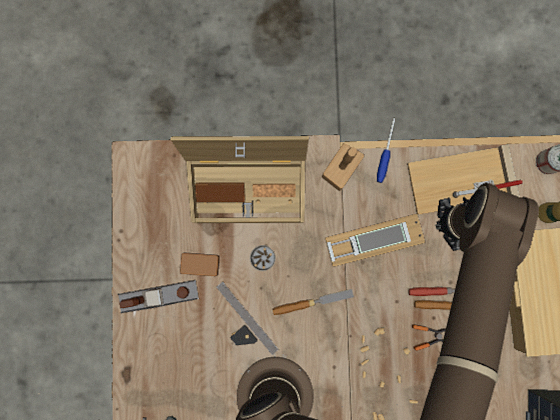

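```bash
python3 - <<'E'
from hold import *
crop('t24',315,205,435,275,6,'c33'); crop('w24',230,80,340,200,5,'c34')
E
```

```text
(no output)
```

View pics/c33.png

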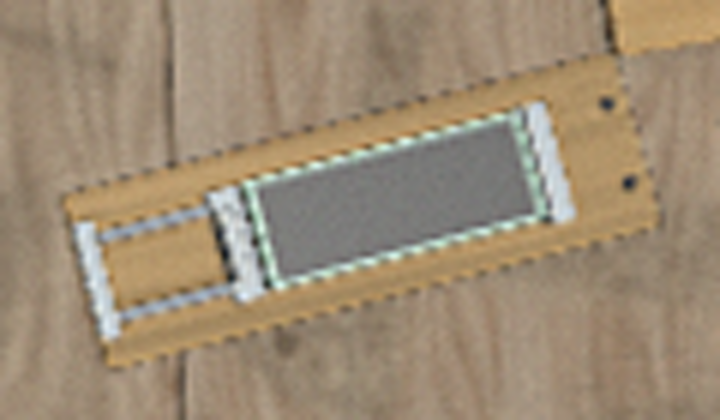

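View pics/c34.png

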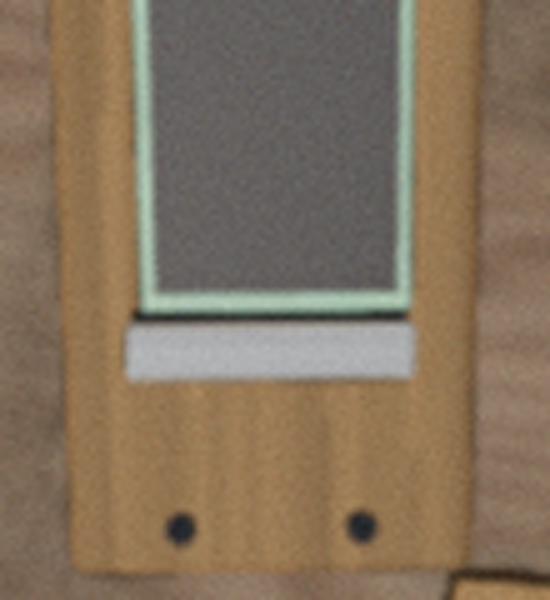

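View pics/c30.png

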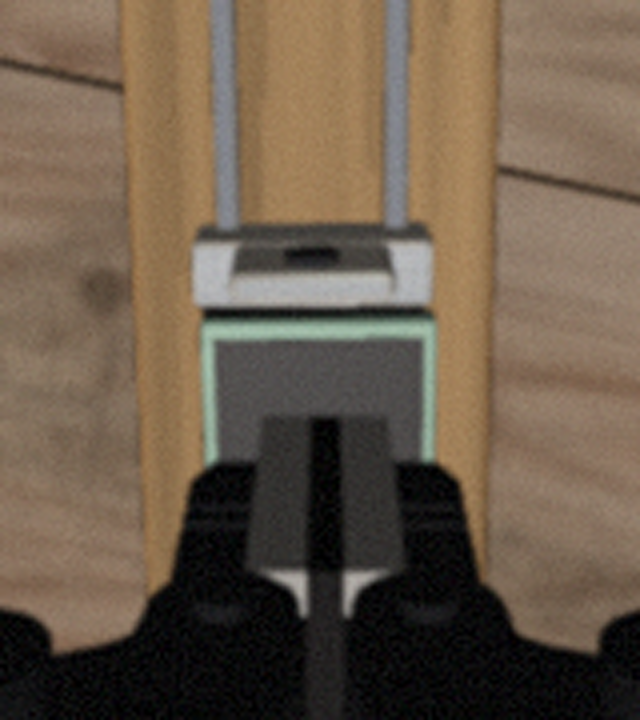

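```bash
python3 - <<'E'
from h import *
print(arm.close_job(), arm.state()['time_s'])
E
```

```text
the job is handed in; nothing more can be done
the job is handed in; nothing more can be done
```

The job is handed in at about 34.5 s. The box is open and the glass plate is in the holder, film side up and held between the two jaws.

- **Lid:** I pressed the lid to its stop, at about 9 N. A closed finger then stayed on it all the way up to the open stop, which took about 6 s. Near upright I read about 9 N upward on the hand, most likely the lid's edge against the gripper's linkage. I raised the tool 22 mm and the force went away.
- **Plate:** I gripped it at 20–22 N and lowered it until it touched the bed at about 2 N net. I let go with it a few mm short of the fixed jaw.
- **Jaw:** I pushed the tab slowly until it stopped moving and the force rose to about 9 N.

**Last checks:** The final pictures show the glass flush against both rubber faces. The strop is still in the box and the lid stands open. The mallet, can and sander look unmoved, and the robot touches nothing.

**What disagreed or was not measured:**
- My camera estimates of the plate's height in the grip differed by up to about 4 mm, so I went by force for the set-down.
- I worked out the jaw's travel as about 0.050–0.051 from the finger's position; I did not measure it directly.

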